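Clear the glue-up plate and stack the specimen blanks under the weight

TASK

Scrape all the loose resin chips off the steel glue-up plate into the trough along its edge, pushing them with the scraper block and never touching the sharp chips with the fingers. Then stack all the aluminium blanks squarely on one another in the middle of the plate, long sides parallel to the trough, and stand the pressing weight squarely on top, lengthwise along the pile. Put the scraper block back standing on the rubber mat it came from, and leave the other things on the bench alone.

Things in the scene. Friction and masses are not known exactly. Their poses are not given: they have to be found in the camera images.
- gluepad: glue-up plate, fixed: flat steel, 170 mm (its x) by 212 mm (its y), top 30 mm above the bench. Origin on the bench under its centre. +x points to the chip trough along its far edge (x = +85 mm). Along each side (y = +-100 to +-106 mm) runs a lip 9 mm higher than the plate; the near edge (x = -85 mm) has none
- pad_centre (a point): centre of the glue-up plate's top face, axes as the plate's
- trough_centre (a point): middle of the chip trough's floor. Inside, the trough goes from the plate's edge to 78 mm beyond it, and 204 mm along it; floor 4 mm, outer walls 46 mm above the bench; chips pushed over the plate's edge drop in
- stockmat: black rubber mat 230 mm (x) by 250 mm (y), 4 mm thick, fixed, on the left or the right of the plate; the blanks lie on it. Origin on the bench under its centre
- toolmat: the other black rubber mat, same size; the scraper block and the pressing weight stand on it, and the scraper goes back to it. Origin on the bench under its centre
- blank1_c (a point): flat aluminium specimen blank, 90 mm (its x) by 40 mm (its y) by 12 mm, about 120 g, lying flat; all alike; 3 or 4 of them are there. The point is its centre, half-way up (10 mm above the bench on the mat)
- blank2_c (a point): flat aluminium specimen blank, 90 mm (its x) by 40 mm (its y) by 12 mm, about 120 g, lying flat; all alike; 3 or 4 of them are there. The point is its centre, half-way up (10 mm above the bench on the mat)
- blank3_c (a point): flat aluminium specimen blank, 90 mm (its x) by 40 mm (its y) by 12 mm, about 120 g, lying flat; all alike; 3 or 4 of them are there. The point is its centre, half-way up (10 mm above the bench on the mat)
- blank4_c (a point): flat aluminium specimen blank, 90 mm (its x) by 40 mm (its y) by 12 mm, about 120 g, lying flat; all alike; 3 or 4 of them are there. The point is its centre, half-way up (10 mm above the bench on the mat)
- scraper_c (a point): scraper block: white nylon foot 120 mm (its x) by 40 mm (its y) by 16 mm, with a wooden grip 90 by 22 mm along the middle of it, 69 mm high in all, about 180 g; it stands on its foot. The point is its centre, 34.5 mm above its underside. It scrapes with either long face of the foot, pushed along its y
- weight_c (a point): pressing weight: steel block 90 mm (its x) by 40 mm (its y) by 22 mm, with a handle bar 15 mm thick along x above it, 87 mm long over its ends on two posts 72 mm apart, the bar's middle 55 mm above the underside and 33 mm above the block, about 0.72 kg. The point is its centre, 31 mm above its underside, so 24 mm below the bar's middle
- chip1_c (a point): loose shard of cured resin, amber, about 30 by 24 by 8 mm, about 12 g, lying on the glue-up plate; 3 to 5 of them are there. The point is its centre, half-way up
- chip2_c (a point): loose shard of cured resin, amber, about 30 by 24 by 8 mm, about 12 g, lying on the glue-up plate; 3 to 5 of them are there. The point is its centre, half-way up
- chip3_c (a point): loose shard of cured resin, amber, about 30 by 24 by 8 mm, about 12 g, lying on the glue-up plate; 3 to 5 of them are there. The point is its centre, half-way up
- chip4_c (a point): loose shard of cured resin, amber, about 30 by 24 by 8 mm, about 12 g, lying on the glue-up plate; 3 to 5 of them are there. The point is its centre, half-way up
- chip5_c (a point): loose shard of cured resin, amber, about 30 by 24 by 8 mm, about 12 g, lying on the glue-up plate; 3 to 5 of them are there. The point is its centre, half-way up
- resincan: tin of resin, 74 mm across, 100 mm high; bystander, to be left alone. Origin at its underside
- hardener: bottle of hardener, 60 mm across, 130 mm high; bystander, to be left alone. Origin at its underside
- mixcup: white mixing cup, 68 mm across, 75 mm high; bystander, to be left alone. Origin at its underside
- taperoll: roll of tape lying flat, 80 mm across, 25 mm high; bystander, to be left alone. Origin at its underside
- loadcell: steel load cell, a round block 68 mm across, 68 mm high; bystander, to be left alone. Origin at its underside
There are look-alikes about, which are no part of the job. What is shaped like the part that bears blank3_c but purple or turquoise is not meant.

How it is judged (in metres and radians):
On the way, in this order (a step that is already met when the one before it is completed fails the run):
1. all the chips are in the trough (x of chip1_c in the frame of gluepad between 0.083 and 0.168 m and y of chip1_c in the frame of gluepad between -0.106 and 0.106 m and z of each of chip1_c, chip2_c, chip3_c, chip4_c, chip5_c in the frame of gluepad below 0.032 m and x of chip2_c in the frame of gluepad between 0.083 and 0.168 m and y of chip2_c in the frame of gluepad between -0.106 and 0.106 m and x of chip3_c in the frame of gluepad between 0.083 and 0.168 m and y of chip3_c in the frame of gluepad between -0.106 and 0.106 m and x of chip4_c in the frame of gluepad between 0.083 and 0.168 m and y of chip4_c in the frame of gluepad between -0.106 and 0.106 m and x of chip5_c in the frame of gluepad between 0.083 and 0.168 m and y of chip5_c in the frame of gluepad between -0.106 and 0.106 m), for 0.2 s.
2. all the blanks lie in one square pile in the middle of the plate (x of blank1_c in the frame of gluepad between -0.02 and 0.02 m and y of blank1_c in the frame of gluepad between -0.02 and 0.02 m and z of each of blank1_c, blank2_c, blank3_c, blank4_c in the frame of gluepad above 0.031 m and angle between each of blank1_c, blank2_c, blank3_c, blank4_c's own z axis and vertical below 0.06 rad and angle between the x axis of each of blank1_c, blank2_c, blank3_c, blank4_c and the y axis of gluepad, either way round below 0.12 rad and x of blank2_c in the frame of gluepad between -0.02 and 0.02 m and y of blank2_c in the frame of gluepad between -0.02 and 0.02 m and horizontal distance between each of blank2_c, blank3_c, blank4_c and blank1_c below 0.008 m and angle between the x axis of each of blank2_c, blank3_c, blank4_c and the x axis of blank1_c, either way round below 0.12 rad and x of blank3_c in the frame of gluepad between -0.02 and 0.02 m and y of blank3_c in the frame of gluepad between -0.02 and 0.02 m and horizontal distance between each of blank3_c, blank4_c and blank2_c below 0.008 m and angle between the x axis of each of blank3_c, blank4_c and the x axis of blank2_c, either way round below 0.12 rad and x of blank4_c in the frame of gluepad between -0.02 and 0.02 m and y of blank4_c in the frame of gluepad between -0.02 and 0.02 m and horizontal distance between blank4_c and blank3_c below 0.008 m and angle between the x axis of blank4_c and the x axis of blank3_c, either way round below 0.12 rad), for 0.2 s.
At the end, for the whole second after the job is handed in: All chips in the trough. All blanks flat in one pile: centres within 20 mm of the plate's centre, 8 mm and 0.12 rad of one another, long sides within 0.12 rad of the trough. Weight upright on top, within 10 mm of each blank, 0.14 rad of the trough. Scraper upright on its mat. All at rest (all of step 1 and all of step 2 and angle between weight_c's own z axis and vertical below 0.06 rad and angle between the x axis of weight_c and the y axis of gluepad, either way round below 0.14 rad and z of weight_c in the frame of gluepad above 0.09 m and horizontal distance between weight_c and blank1_c below 0.01 m and horizontal distance between weight_c and blank2_c below 0.01 m and horizontal distance between weight_c and blank3_c below 0.01 m and horizontal distance between weight_c and blank4_c below 0.01 m and x of scraper_c in the frame of toolmat between -0.1 and 0.1 m and y of scraper_c in the frame of toolmat between -0.11 and 0.11 m and z of scraper_c in the frame of toolmat between 0.033 and 0.044 m and angle between scraper_c's own z axis and vertical below 0.1 rad and linear speed of each of blank1, blank2, blank3, blank4, weight, scraper below 0.03 m/s); the robot touches nothing.
It fails at once if the fingers touch a chip (contact force between the fingers and chip1 above 0.5 N or contact force between the fingers and chip2 above 0.5 N or contact force between the fingers and chip3 above 0.5 N or contact force between the fingers and chip4 above 0.5 N or contact force between the fingers and chip5 above 0.5 N).
It fails at once if a bystander is moved more than 30 mm (distance of any of resincan, hardener, mixcup, taperoll, loadcell from where it was at the start of the episode above 0.03 m).
Of blank1, blank2, blank3, blank4 only 3 to 4 are there at a start; the rules pass over those that are not, and their reading is None.
Of chip1, chip2, chip3, chip4, chip5 only 3 to 5 are there at a start; the rules pass over those that are not, and their reading is None.
At some moment in a run one of scraper, weight may be knocked a few centimetres aside while the robot is not near it.
Once in a run the grip may slacken for a moment while it holds something.
It also fails if it takes over 210 s, if anything falls off the work surface, if the arm or the gripper's body presses on something with over 40 N, if the wrist force passes 120 N, or if a joint passes its speed limit or range.

ROBOT

A 7-joint arm with a two-finger parallel gripper is mounted at the origin on the work surface. World frame = base frame: x ahead of the robot, y to its left, z up, the work surface at z = 0. Lengths are in m, angles in degrees, forces in N, time in s.
With the tool pointing down it reaches from about 0.35 to 0.9 m from the base axis. Payload 8.1 kg.
Tool frame: the origin (TCP) lies on the centre line of the jaws, within the pads' length; the fingertips stand 14 mm ahead of it and the grasp point (between the pads) lies 5 mm behind it (robot.nose_length is the distance from the TCP to the fingertips, in m); z points along the fingers, x is the direction in which the jaws open and shut, and the axes are right-handed (so a half turn about z gives the same grasp; the last joint's range is limited). The gripper opens to 85 mm and grips with 20 to 120 N. Pads are 22 mm wide; open, the fingers measure 114 mm over their backs; the gripper's body (76 mm by 85 mm) begins 54 mm behind the grasp point. The pads swing forward as they close: fully open they stand 13 mm farther back than shut.
Start: joints at [-72.17, 24.895, 1.432, 90.138, -0.665, 64.973, -4.303], TCP at [0.251, 0.572, 0.245] pointing down, gripper open.
Joint ranges: [-149.89, 149.89], [-25.12, 119.58], [-72.63, 75.52], [4.76, 147.25], [-75.54, 255.54], [6.69, 114.76], [-157.13, 157.13]. Speed limits (degrees/s): [127.2, 127.2, 172.46, 172.46, 180, 180, 180].

INTERFACE

Orientations are given as a 3x3 rotation matrix whose columns are the frame's x, y, z axes.
In Python, from station import robot gives the robot as it stands.
- The arm moves only by the tool carry_out, never from a script. Its argument "targets" is a list of rows, each a list of 5 numbers: the shift along the tool's x, y, z in m, then the turn about the tool's z in rad, then the closure, from 0 (fully open) to 1 (shut). A call has 1 to 12 rows; each row shifts and turns the pose as measured when the row begins, along the tool's axes as they then stand; what a row does not reach is not made up. A row lasts 1/10 s, in which the tool goes at most 50 mm and 8.59 degrees, less where a joint would pass 70% of its speed; a pose out of reach is approached as far as the arm can. A call with a gripper value outside its range is refused whole. The fingers move at their own pace and stop on an object; the grip force is fixed at half the most. Time passes only in rows, so rows that do not move let the fingers close. It gives the time, the measured TCP pose, the force and the opening at its end, in the units of the state.
- robot.read_state(): the state, without advancing time (a new reading comes with each control period).
- robot.get_image(name): name is "scene" or "top" or "wrist"; returns (picture, depth): 420x560x3 uint8, red, green, blue; 420x560 float32, m along the optical axis (not along the pixel's ray), 0 where there is no reading.
- robot.get_calibration(name): a dict with "fov_y" (degrees; the focal length in pixels is half the picture's height over the tangent of half this angle, whatever the lens; pixels are square), "cx", "cy" (the principal point, pixels), "D" ([k1, k2, p1, p2, k3] as OpenCV has them; the pictures are not rectified), "camera_from_world" (4x4, takes a point from world to camera coordinates). Camera axes: x right, y up, looking along -z (the intrinsics and any distortion apply to the point x, -y, -z); pixel columns grow to the right and rows downward; lengths in m; the calibration is good to about 2 mm. A picture is of the moment at which its call begins: read the wrist's pose just before it. get_calibration takes no time and is no camera call; for the wrist camera it gives the pose at the moment of the call.
- robot.close_job(): hands the job in, once; it reports no verdict.
The state is a dict: "clock": time; "joint_positions": joint angles; "qvel": joint speeds; "effort": joint torques, N m; "ee_pos": TCP position; "tcp_rot": TCP orientation; "contact_force": force on the tool from outside, world axes, zero at the start; "wrist_torque": the same for the moment, N m; "finger_gap": finger opening in m.
Only numpy, scipy, OpenCV 4.12 (cv2) and the standard library are available. Lean on these libraries where they do the work, as an engineer would, in place of code of your own. Each camera call takes 0.05 s, during which the arm holds its last target.

## Working session

There is one attempt and no reset: what is moved stays moved. The work goes in short steps, Python scripts to look and compute and a tool call to move; the robot and the scene stay as the last step left them, time stands still between calls to the robot, and variables do not carry over. Pictures are saved under pics/ and viewed, and the job is handed in when it is done.

Besides the shell and the picture viewer there is one more tool, called in YAML: its name, and indented under it one key for each argument. carry_out: Moves the arm, as the interface text tells. Its arguments: {"type":"object","properties":{"targets":{"type":"array"}},"required":["targets"]}

```bash
ls; mkdir -p pics; cat > h.py <<'E'
import numpy as np, cv2
from station import robot
def snap(name,fn=None):
    cal=robot.get_calibration(name); img,d=robot.get_image(name)
    if fn: cv2.imwrite('pics/'+fn,img[:,:,::-1])
    return img,d,cal
def K(cal):
    f=210/np.tan(np.radians(cal['fov_y'])/2)
    return np.array([[f,0,cal['cx']],[0,f,cal['cy']],[0,0,1.]])
def cloud(d,cal):
    h,w=d.shape
    uv=np.stack(np.meshgrid(np.arange(w),np.arange(h)),-1).reshape(-1,1,2).astype(np.float64)
    n=cv2.undistortPoints(uv,K(cal),np.array(cal['D'],float)).reshape(h,w,2)
    p=np.stack([n[...,0]*d,-n[...,1]*d,-d],-1)
    T=np.linalg.inv(np.array(cal['camera_from_world']))
    P=p@T[:3,:3].T+T[:3,3]
    P[d==0]=np.nan
    return P
def ray(uv,z,cal):
    n=cv2.undistortPoints(np.array(uv,float).reshape(-1,1,2),K(cal),np.array(cal['D'],float)).reshape(-1,2)
    T=np.linalg.inv(np.array(cal['camera_from_world']))
    r=np.c_[n[:,0],-n[:,1],-np.ones(len(n))]@T[:3,:3].T
    o=T[:3,3]
    return o+r*((z-o[2])/r[:,2])[:,None]
def st():
    s=robot.read_state()
    print(s['clock'],np.round(s['ee_pos'],4),np.round(s['finger_gap'],4),np.round(s['contact_force'],1)); print(np.round(s['tcp_rot'],3).tolist())
    return s
E
python3 - <<'E'
from h import *
st()
for n in ['scene','top','wrist']:
    i,d,c=snap(n,n+'0.png'); print(n,c['fov_y'],c['D'],np.round(c['camera_from_world'],3).tolist())
E
```

```text
pics
0.0 [0.2511 0.5718 0.2445] 0.0851 [ 0.2 -0.5  0.1]
[[0.402, 0.916, -0.001], [0.916, -0.402, -0.002], [-0.002, 0.0, -1.0]]
scene 53.49436427146792 [-0.09277077  0.          0.          0.          0.        ] [[0.732, 0.68, -0.023, -0.488], [-0.438, 0.496, 0.75, 0.174], [0.521, -0.539, 0.662, -1.506], [0.0, 0.0, 0.0, 1.0]]
top 52.27948889724187 [-0.01756255  0.          0.          0.          0.        ] [[0.025, -1.0, 0.014, 0.066], [0.983, 0.027, 0.182, -0.578], [-0.182, 0.009, 0.983, -1.304], [0.0, 0.0, 0.0, 1.0]]
wrist 68.49827015470707 [-0.07002852  0.          0.          0.          0.        ] [[0.402, 0.916, -0.001, -0.625], [-0.88, 0.386, -0.276, 0.034], [-0.252, 0.112, 0.961, -0.378], [0.0, 0.0, 0.0, 1.0]]
```

View pics/top0.png

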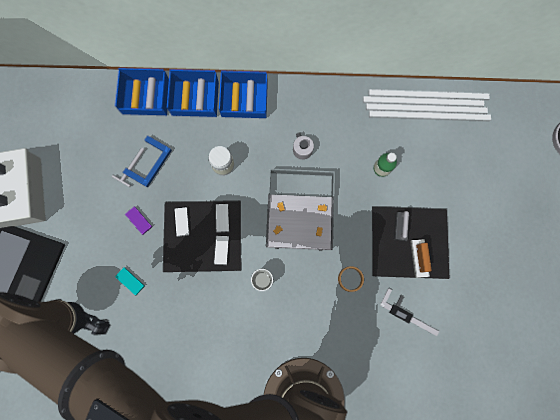

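View pics/scene0.png

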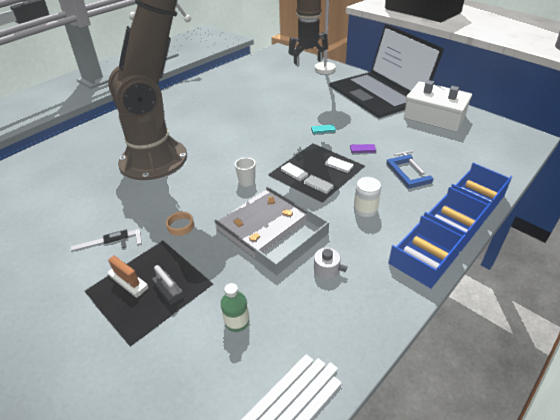

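View pics/wrist0.png

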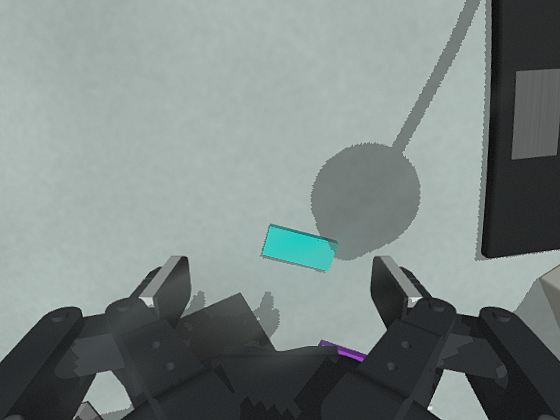

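The top view shows four chips on the plate (about (281,207), (322,208), (278,231), (319,231)). There are three blanks on the left mat ((181,221), (222,218), (221,250)). On the right mat, the scraper is at (422,258) and the weight at (403,224). I'll measure these next.

```bash
cat >> h.py <<'E'
def rect(P):
    (c,s,a)=cv2.minAreaRect((P[:,:2]*1000).astype(np.float32))
    if s[0]<s[1]: s=(s[1],s[0]); a+=90
    return np.round(np.array(c)/1000,4),np.round(s,1),round((a+90)%180-90,1)
def blobs(P,m,minn=15):
    n,l,_,_=cv2.connectedComponentsWithStats(m.astype(np.uint8),connectivity=4)
    out=[]
    for k in range(1,n):
        q=P[l==k]
        if len(q)>=minn: out.append((len(q),rect(q),np.round(np.nanmedian(q[:,2]),4),np.argwhere(l==k).mean(0).round()[::-1]))
    return out
E
python3 - <<'E'
from h import *
i,d,c=snap('top'); P=cloud(d,c); np.savez('top0.npz',i=i,P=P)
v=i.max(2).astype(int); hsv=cv2.cvtColor(i,cv2.COLOR_RGB2HSV)
z=P[...,2]
box=np.zeros(z.shape,bool); box[160:285,160:460]=1
print('bench z',np.nanmedian(z[300:340,200:250]))
print('mats');
for b in blobs(P,box&(v<60)&(z<0.03),200): print(b)
print('orange')
for b in blobs(P,box&(hsv[...,1]>110)&(hsv[...,0]<25),6): print(b)
print('tall>.010')
for b in blobs(P,box&(z>0.010),30): print(b)
print('plate')
for b in blobs(P,box&(z>0.022)&(z<.036),30): print(b)
for b in blobs(P,box&(z>0.037)&(z<.06),10): print(b)
big=cv2.resize(i[160:290,160:460],None,fx=2.6,fy=2.6,interpolation=cv2.INTER_CUBIC); cv2.imwrite('pics/topz.png',big[:,:,::-1])
E
```

```text
bench z 0.0005068360807733985
mats
(4262, (array([0.4936, 0.3378]), array([249.9, 228.5]), -87.6), np.float64(0.0043), array([200., 238.]))
(4277, (array([ 0.4916, -0.3402]), array([250.9, 228.6]), 89.6), np.float64(0.0046), array([409., 241.]))
orange
(44, (array([0.5903, 0.0859]), array([26.9, 19.1]), 17.2), np.float64(0.0391), array([281., 206.]))
(49, (array([ 0.5914, -0.0486]), array([26.4, 19.8]), -89.4), np.float64(0.0388), array([322., 207.]))
(46, (array([0.5162, 0.0938]), array([26.7, 19.3]), -50.1), np.float64(0.039), array([278., 229.]))
(45, (array([ 0.5129, -0.0392]), array([26.6, 17. ]), -11.6), np.float64(0.0379), array([319., 231.]))
(325, (array([ 0.4378, -0.366 ]), array([87.5, 23.2]), 6.1), np.float64(0.0711), array([424., 257.]))
(102, (array([ 0.3768, -0.1423]), array([77.9, 53.3]), -88.6), np.float64(0.0238), array([351., 275.]))
tall>.010
(296, (array([0.714 , 0.2745]), array([73.6, 34.8]), -72.6), np.float64(0.0845), array([222., 166.]))
(293, (array([ 0.7268, -0.2477]), array([57.4, 38.1]), 79.5), np.float64(0.0809), array([384., 167.]))
(3884, (array([0.584
[... 2027 characters left out ...]
(array([0.5622, 0.1256]), array([36.3,  3.3]), 1.6), np.float64(0.0398), array([268., 215.]))
(38, (array([0.5012, 0.1258]), array([73.9,  5.5]), -1.7), np.float64(0.0406), array([267., 233.]))
(32, (array([0.5169, 0.0924]), array([24. , 18.5]), -35.4), np.float64(0.0397), array([277., 229.]))
(23, (array([ 0.5126, -0.0792]), array([41.6,  3.9]), 0.2), np.float64(0.0408), array([332., 232.]))
(16, (array([ 0.5079, -0.0351]), array([17.4, 11.5]), 13.3), np.float64(0.0394), array([318., 233.]))
(16, (array([ 0.4748, -0.0794]), array([29. ,  3.8]), -0.1), np.float64(0.0406), array([332., 244.]))
(73, (array([ 0.4376, -0.3567]), array([86.2,  4.8]), 5.8), np.float64(0.0487), array([420., 257.]))
```

View pics/topz.png

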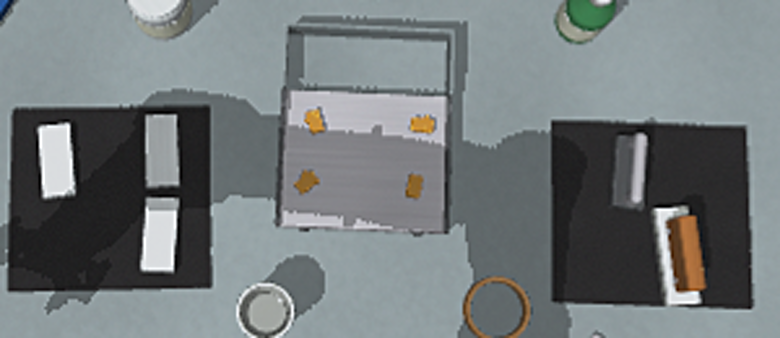

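```bash
cat >> h.py <<'E'
def plan(wps,grip,step=0.045,rot=0.14,show=True):
    """wps: list of (x,y,z,yawdeg); prints rows in tool axes"""
    s=robot.read_state(); p=np.array(s['ee_pos']); R=np.array(s['tcp_rot']); yaw=np.arctan2(R[1,0],R[0,0])
    rows=[]
    for w in wps:
        t=np.array(w[:3]); ty=np.radians(w[3])
        while True:
            dp=t-p; dy=(ty-yaw+np.pi)%(2*np.pi)-np.pi
            n=max(1,np.ceil(np.linalg.norm(dp)/step-1e-3),np.ceil(abs(dy)/rot-1e-3))
            if np.linalg.norm(dp)<7e-4 and abs(dy)<4e-3: break
            q=dp/n; c,sn=np.cos(yaw),np.sin(yaw)
            Rm=np.array([[c,sn,0],[sn,-c,0],[0,0,-1]])
            l=np.round(Rm.T@q,3); a=round(-dy/n,3)
            rows.append([float(v) for v in l]+[float(a),grip])
            p=p+Rm@l; yaw-=a
            if n==1: break
    print(len(rows),'rows')
    for k in range(0,len(rows),12): print(str(rows[k:k+12]).replace(' ',''))
def wcam():
    c=robot.get_calibration('wrist'); T=np.linalg.inv(np.array(c['camera_from_world'])); s=robot.read_state()
    print('cam in tool',np.array(s['tcp_rot']).T@(T[:3,3]-s['ee_pos']), np.array(s['tcp_rot']).T@-T[:3,2])
E
python3 - <<'E'
from h import *
wcam()
plan([(0.45,0.15,0.26,10),(0.46,-0.3,0.26,-84)],0)
E
```

```text
cam in tool [ 0.00038058 -0.07155137 -0.12762569] [3.94633337e-04 2.75762430e-01 9.61225742e-01]
23 rows
[[-0.028,0.032,-0.001,0.089,0],[-0.025,0.034,-0.001,0.089,0],[-0.022,0.036,-0.001,0.089,0],[-0.018,0.038,-0.002,0.089,0],[-0.015,0.04,-0.001,0.089,0],[-0.011,0.041,-0.002,0.09,0],[-0.008,0.042,-0.001,0.089,0],[-0.004,0.042,-0.002,0.09,0],[-0.0,0.042,-0.001,0.089,0],[0.004,0.043,-0.002,0.09,0],[0.007,0.042,-0.001,0.089,0],[-0.006,0.037,-0.0,0.137,0]]
[[-0.001,0.037,-0.0,0.137,0],[0.005,0.037,-0.0,0.137,0],[0.01,0.036,-0.0,0.137,0],[0.014,0.035,-0.0,0.137,0],[0.019,0.032,-0.0,0.137,0],[0.023,0.029,-0.0,0.137,0],[0.027,0.026,-0.0,0.136,0],[0.031,0.022,-0.0,0.137,0],[0.033,0.018,-0.0,0.136,0],[0.035,0.013,-0.0,0.137,0],[0.037,0.008,-0.0,0.136,0]]
```

carry_out:
  targets:
    - [-0.028,0.032,-0.001,0.09,0]
    - [-0.025,0.034,-0.001,0.09,0]
    - [-0.022,0.036,-0.001,0.09,0]
    - [-0.018,0.038,-0.002,0.09,0]
    - [-0.015,0.04,-0.001,0.09,0]
    - [-0.011,0.041,-0.002,0.09,0]
    - [-0.008,0.042,-0.001,0.09,0]
    - [-0.004,0.042,-0.002,0.09,0]
    - [0,0.042,-0.001,0.09,0]
    - [0.004,0.043,-0.002,0.09,0]
    - [0.007,0.042,-0.001,0.09,0]
    - [-0.006,0.037,0,0.137,0]

```text
clock: 1.4
ee_pos: [0.4454, 0.0963, 0.2582]
tcp_rot: [[1.0, -0.002, -0.001], [-0.002, -1.0, 0.002], [-0.001, -0.002, -1.0]]
contact_force: [1.2, 0.5, 0.7]
finger_gap: 0.0854
```

carry_out:
  targets:
    - [-0.001,0.037,0,0.137,0]
    - [0.005,0.037,0,0.137,0]
    - [0.01,0.036,0,0.137,0]
    - [0.014,0.035,0,0.137,0]
    - [0.019,0.032,0,0.137,0]
    - [0.023,0.029,0,0.137,0]
    - [0.027,0.026,0,0.137,0]
    - [0.031,0.022,0,0.137,0]
    - [0.033,0.018,0,0.137,0]
    - [0.035,0.013,0,0.137,0]
    - [0.037,0.008,0,0.137,0]
    - [0,0,0,0,0]

```text
clock: 2.6
ee_pos: [0.4215, -0.3367, 0.2585]
tcp_rot: [[-0.011, -1.0, 0.004], [-1.0, 0.011, 0.0], [-0.001, -0.004, -1.0]]
contact_force: [-0.2, 0.4, -0.8]
finger_gap: 0.0857
```

```bash
python3 - <<'E'
from h import *
s=st(); print(s['joint_positions'])
i,d,c=snap('wrist','w1.png'); P=cloud(d,c); z=P[...,2]; np.savez('w1.npz',i=i,P=P)
for b in blobs(P,(z>0.067)&(z<.08),50): print('grip',b)
for b in blobs(P,(z>0.015)&(z<.0225),50): print('foot',b)
E
```

```text
2.6 [ 0.4215 -0.3367  0.2585] 0.0857 [-0.2  0.4 -0.8]
[[-0.011, -1.0, 0.004], [-1.0, 0.011, 0.0], [-0.001, -0.004, -1.0]]
[ -6.38144453  21.36162574  53.87638992 104.06880511 -19.27347928
  64.13546053 -36.48295071]
grip (1790, (array([ 0.438 , -0.3658]), array([89.8, 22.1]), 5.9), np.float64(0.0716), array([309., 169.]))
foot (619, (array([ 0.5438, -0.0823]), array([171.9,   3.5]), -1.2), np.float64(0.0187), array([62., 76.]))
foot (1374, (array([ 0.4377, -0.3659]), array([119.6,  40.1]), 5.9), np.float64(0.0189), array([301., 153.]))
foot (171, (array([ 0.3844, -0.1641]), array([72.8, 24.5]), 38.1), np.float64(0.019), array([147., 207.]))
foot (219, (array([ 0.3556, -0.1252]), array([67.4, 29.6]), 34.3), np.float64(0.0192), array([115., 232.]))
foot (60, (array([ 0.0796, -0.0298]), array([17.7,  7.3]), 70.6), np.float64(0.0181), array([ 92., 393.]))
foot (165, (array([ 0.055 , -0.0619]), array([55.2, 11.1]), 36.5), np.float64(0.0179), array([115., 405.]))
```

View pics/w1.png

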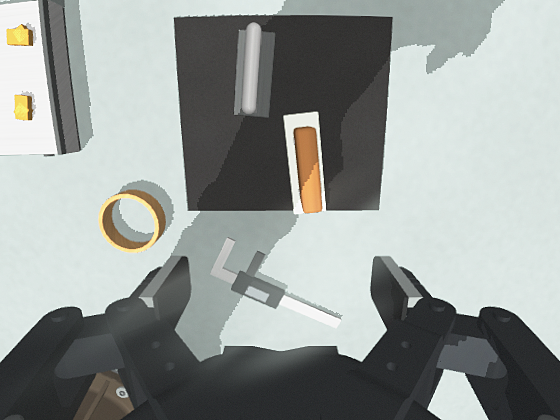

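```bash
python3 - <<'E'
from h import *
plan([(0.438,-0.366,0.12,-84.1),(0.438,-0.366,0.044,-84.1)],0,step=0.04)
E
```

```text
6 rows
[[0.008,-0.004,0.035,-0.027,0],[0.008,-0.004,0.034,-0.027,0],[0.008,-0.004,0.035,-0.028,0],[0.008,-0.003,0.034,-0.027,0],[0.0,0.0,0.038,-0.0,0],[0.0,0.0,0.038,-0.0,0]]
```

carry_out:
  targets:
    - [0.008,-0.004,0.035,-0.027,0]
    - [0.008,-0.004,0.034,-0.027,0]
    - [0.008,-0.004,0.035,-0.028,0]
    - [0.008,-0.003,0.034,-0.027,0]
    - [0,0,0,0,0]
    - [0,0,0,0,0]

```text
clock: 3.25
ee_pos: [0.4429, -0.3606, 0.1162]
tcp_rot: [[0.119, -0.993, 0.006], [-0.993, -0.119, 0.007], [-0.006, -0.007, -1.0]]
contact_force: [-0.0, -0.6, 0.3]
finger_gap: 0.0856
```

```bash
python3 - <<'E'
from h import *
s=st();print(s['joint_positions'].round(1))
plan([(0.438,-0.366,0.044,-84.1)],0,step=0.03)
E
```

```text
3.25 [ 0.4429 -0.3606  0.1162] 0.0856 [-0.  -0.6  0.3]
[[0.119, -0.993, 0.006], [-0.993, -0.119, 0.007], [-0.006, -0.007, -1.0]]
[  4.8  33.2  42.9 108.5 -29.9  49.9 -20.1]
3 rows
[[0.002,0.002,0.024,0.005,0],[0.001,0.002,0.024,0.006,0],[0.002,0.002,0.024,0.005,0]]
```

carry_out:
  targets:
    - [0.002,0.002,0.024,0.005,0]
    - [0.002,0.002,0.024,0.005,0]
    - [0.001,0.001,0.024,0.005,0]
    - [0,0,0,0,0]

```text
clock: 3.65
ee_pos: [0.444, -0.3645, 0.0499]
tcp_rot: [[0.108, -0.994, 0.015], [-0.994, -0.108, 0.004], [-0.002, -0.016, -1.0]]
contact_force: [-0.2, 0.3, 0.2]
finger_gap: 0.0855
```

```bash
python3 - <<'E'
from h import *
s=st();print(s['joint_positions'].round(1))
plan([(0.438,-0.366,0.044,-84.1)],0,step=0.03)
E
```

```text
3.65 [ 0.444  -0.3645  0.0499] 0.0855 [-0.2  0.3  0.2]
[[0.108, -0.994, 0.015], [-0.994, -0.108, 0.004], [-0.002, -0.016, -1.0]]
[  8.7  38.2  38.1 111.  -35.6  42.4 -15.9]
1 rows
[[0.001,0.006,0.006,0.005,0]]
```

```bash
cat >> h.py <<'E'
def plan(wps,grip,step=0.045,rot=0.14):
    s=robot.read_state(); p=np.array(s['ee_pos']); R=np.array(s['tcp_rot'])
    print('at',p.round(4),'yaw',np.degrees(np.arctan2(R[1,0],R[0,0])).round(2),'tilt',R[:2,2].round(3),'gap',round(float(s['finger_gap']),4),'F',np.round(s['contact_force'],1),'t',round(s['clock'],2))
    rows=[]
    for w in wps:
        t=np.array(w[:3]); ty=np.radians(w[3])
        while True:
            yaw=np.arctan2(R[1,0],R[0,0])
            dp=t-p; dy=(ty-yaw+np.pi)%(2*np.pi)-np.pi
            n=max(1,np.ceil(np.linalg.norm(dp)/step-1e-3),np.ceil(abs(dy)/rot-1e-3))
            if np.linalg.norm(dp)<7e-4 and abs(dy)<4e-3: break
            l=np.round(R.T@(dp/n),3); a=round(-dy/n,3)
            rows.append([float(v)+0. for v in l]+[float(a)+0.,grip])
            p=p+R@l; c,sn=np.cos(a),np.sin(a); R=R@np.array([[c,-sn,0],[sn,c,0],[0,0,1]])
            if n==1: break
    print(len(rows),'rows')
    for k in range(0,len(rows),12): print(str(rows[k:k+12]).replace(' ',''))
E
```

carry_out:
  targets:
    - [0.001,0.006,0.006,0.005,0]
    - [0,0,0,0,0]
    - [0,0,0,0,0.5]
    - [0,0,0,0,1]
    - [0,0,0,0,1]
    - [0,0,0,0,1]
    - [0,0,0,0,1]
    - [0,0,0,0,1]
    - [0,0,0,0,1]
    - [0,0,0,0,1]

```text
clock: 4.65
ee_pos: [0.4413, -0.3672, 0.0506]
tcp_rot: [[0.105, -0.994, 0.023], [-0.995, -0.105, 0.0], [0.002, -0.023, -1.0]]
contact_force: [-0.2, -0.0, 1.3]
finger_gap: 0.0213
```

```bash
python3 - <<'E'
from h import *
plan([(0.44,-0.366,0.10,-84.1)],1)
E
```

```text
at [ 0.4413 -0.3672  0.0506] yaw -84.0 tilt [0.023 0.   ] gap 0.0213 F [-0.2 -0.   1.3] t 4.65
2 rows
[[-0.001,0.0,-0.025,0.001,1],[0.0,0.0,-0.024,0.001,1]]
```

carry_out:
  targets:
    - [-0.001,0,-0.03,0,1]
    - [0,0,-0.03,0,1]
    - [0,0,-0.03,0,1]

```text
clock: 4.95
ee_pos: [0.4365, -0.3639, 0.1384]
tcp_rot: [[0.104, -0.994, 0.015], [-0.995, -0.104, 0.006], [-0.004, -0.015, -1.0]]
contact_force: [1.0, -0.6, -1.7]
finger_gap: 0.0214
```

```bash
python3 - <<'E'
from h import *
plan([(0.467,-0.01,0.13,-1.2)],1)
print(robot.read_state()['joint_positions'].round(1))
i,d,c=snap('wrist','w2.png')
E
```

```text
at [ 0.4365 -0.3639  0.1384] yaw -84.02 tilt [0.015 0.006] gap 0.0214 F [ 1.  -0.6 -1.7] t 4.95
11 rows
[[-0.032,-0.006,0.001,-0.131,1],[-0.031,-0.01,0.001,-0.131,1],[-0.029,-0.014,0.001,-0.131,1],[-0.027,-0.018,0.001,-0.132,1],[-0.024,-0.021,0.001,-0.131,1],[-0.021,-0.024,0.001,-0.132,1],[-0.018,-0.027,0.001,-0.131,1],[-0.014,-0.029,0.001,-0.132,1],[-0.011,-0.031,0.001,-0.132,1],[-0.006,-0.031,0.001,-0.131,1],[-0.003,-0.032,0.001,-0.131,1]]
[  4.2  31.2  44.6 108.3 -28.7  51.7 -21.1]
```

View pics/w2.png

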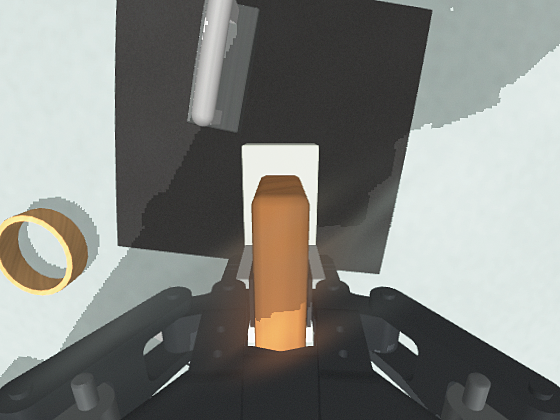

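The scraper is held squarely, with the grip at about (280,250) px.

carry_out:
  targets:
    - [-0.032,-0.006,0.001,-0.131,1]
    - [-0.031,-0.01,0.001,-0.131,1]
    - [-0.029,-0.014,0.001,-0.131,1]
    - [-0.027,-0.018,0.001,-0.131,1]
    - [-0.024,-0.021,0.001,-0.131,1]
    - [-0.021,-0.024,0.001,-0.131,1]
    - [-0.018,-0.027,0.001,-0.131,1]
    - [-0.014,-0.029,0.001,-0.131,1]
    - [-0.011,-0.031,0.001,-0.131,1]
    - [-0.006,-0.031,0.001,-0.131,1]
    - [-0.003,-0.032,0.001,-0.131,1]
    - [0,0,0,0,1]

```text
clock: 6.2
ee_pos: [0.4609, -0.001, 0.1317]
tcp_rot: [[0.999, 0.031, 0.023], [0.031, -1.0, -0.003], [0.023, 0.004, -1.0]]
contact_force: [0.3, -0.7, -1.7]
finger_gap: 0.021
```

```bash
python3 - <<'E'
from h import *
plan([(0.467,-0.01,0.11,-1.2)],1)
print(robot.read_state()['joint_positions'].round(1))
i,d,c=snap('wrist','w3.png');P=cloud(d,c);z=P[...,2]
print('plate');
for b in blobs(P,(z>0.027)&(z<.034),200): print(b)
for b in blobs(P,(z>0.037)&(z<.042),20): print(b)
for b in blobs(P,(z>0.044)&(z<.049),80): print(b)
# scraper foot front face region: low edge points of foot
i,d,c=snap('scene','s3.png')
i,d,c=snap('top','t3.png')
E
```

```text
at [ 0.4609 -0.001   0.1317] yaw 1.8 tilt [ 0.023 -0.003] gap 0.021 F [ 0.3 -0.7 -1.7] t 6.2
1 rows
[[0.005,0.009,0.022,0.052,1]]
[-24.7  17.8  22.3 122.6 -10.1  39.9   6.1]
plate
(258, (array([0.3331, 0.1315]), array([30.8,  6. ]), -74.0), np.float64(0.0306), array([95., 20.]))
(207, (array([0.3753, 0.1229]), array([47. , 12.2]), 51.3), np.float64(0.0309), array([162.,  36.]))
(43655, (array([0.5842, 0.0224]), array([252.9, 203. ]), -1.9), np.float64(0.0291), array([399., 157.]))
(199, (array([0.3328, 0.129 ]), array([29.8,  6.2]), -69.7), np.float64(0.0393), array([88., 20.]))
(159, (array([0.3778, 0.1227]), array([41.9,  9.2]), 54.5), np.float64(0.0393), array([160.,  33.]))
(2105, (array([0.56  , 0.1261]), array([197. ,   6.6]), -1.1), np.float64(0.0381), array([409.,  38.]))
(62, (array([0.5125, 0.1002]), array([10.5,  5. ]), 72.0), np.float64(0.0374), array([359.,  75.]))
(69, (array([0.5185, 0.0963]), array([9.6, 7.6]), -37.1), np.float64(0.0375), array([367.,  81.]))
(74, (array([0.5103, 0.0907]), array([8. , 7.4]), -64.0), np.float64(0.0375), array([354.,  90.]))
(169, (arra
[... 1104 characters left out ...]
array([ 0.5858, -0.0501]), array([9.4, 2.9]), -49.5), np.float64(0.0374), array([428., 275.]))
(48, (array([ 0.5825, -0.0545]), array([9.9, 5.3]), 81.4), np.float64(0.0374), array([423., 280.]))
(21, (array([ 0.5938, -0.0568]), array([5.5, 4.5]), -80.0), np.float64(0.0374), array([436., 282.]))
(172, (array([0.3333, 0.1265]), array([30.8,  5.6]), -62.2), np.float64(0.0467), array([82., 21.]))
(175, (array([0.3777, 0.1215]), array([41.2,  8.3]), 52.7), np.float64(0.0465), array([156.,  32.]))
(168, (array([0.6418, 0.1258]), array([23.3,  4.6]), -1.1), np.float64(0.0451), array([545.,  50.]))
(473, (array([ 0.6701, -0.0815]), array([84.2, 26.9]), 16.1), np.float64(0.0451), array([521., 309.]))
```

View pics/w3.png

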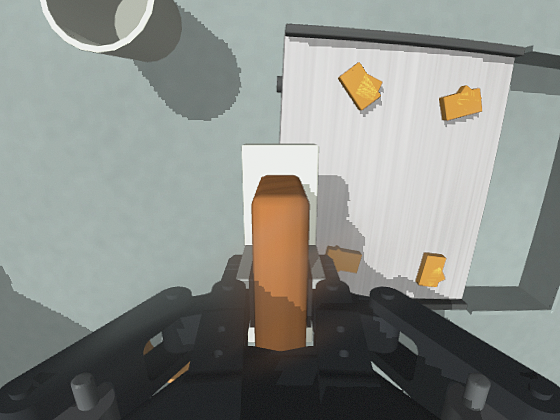

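View pics/s3.png

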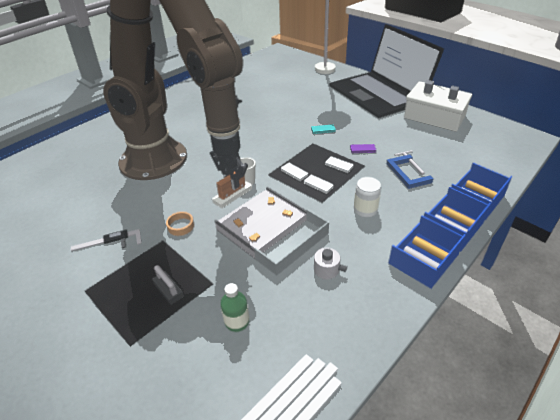

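```bash
python3 - <<'E'
from h import *
plan([(0.466,-0.006,0.09,-1.1)],1,step=0.02)
E
```

```text
at [ 0.4609 -0.0059  0.132 ] yaw 1.14 tilt [ 0.024 -0.005] gap 0.0213 F [-0.9 -0.2 -1.8] t 6.35
3 rows
[[0.001,0.0,0.014,0.013,1],[0.002,0.0,0.014,0.013,1],[0.001,0.0,0.014,0.013,1]]
```

carry_out:
  targets:
    - [0.001,0,0.014,0.013,1]
    - [0.002,0,0.014,0.013,1]
    - [0.001,0,0.014,0.013,1]

```text
clock: 6.65
ee_pos: [0.4674, -0.0103, 0.0906]
tcp_rot: [[0.999, -0.031, 0.028], [-0.03, -1.0, -0.006], [0.028, 0.005, -1.0]]
contact_force: [0.2, 0.1, -1.5]
finger_gap: 0.0217
```

```bash
python3 - <<'E'
from h import *
snap('wrist','w4.png')
plan([(0.466,-0.006,0.074,-1.1)],1,step=0.01)
E
```

```text
at [ 0.4664 -0.0106  0.0888] yaw -1.8 tilt [ 0.025 -0.007] gap 0.0214 F [-0.4  0.  -3.5] t 6.7
2 rows
[[0.0,-0.002,0.007,-0.006,1],[-0.001,-0.003,0.008,-0.006,1]]
```

carry_out:
  targets:
    - [0,-0.002,0.007,-0.006,1]
    - [0,-0.003,0.008,-0.006,1]

```text
clock: 6.9
ee_pos: [0.4681, -0.0089, 0.0748]
tcp_rot: [[0.999, -0.025, 0.028], [-0.024, -1.0, -0.008], [0.028, 0.008, -1.0]]
contact_force: [-20.1, -6.9, 79.5]
finger_gap: 0.0218
```

```bash
python3 - <<'E'
from h import *
plan([(0.466,-0.006,0.074,-1.1)],1,step=0.01)
i,d,c=snap('scene'); cv2.imwrite('pics/s5.png',cv2.resize(i[150:290,180:360],None,fx=4,fy=4,interpolation=cv2.INTER_CUBIC)[:,:,::-1])
plan([(0.466,-0.006,0.074,-1.1)],1,step=0.01)
E
```

```text
at [ 0.4681 -0.0089  0.0748] yaw -1.4 tilt [ 0.028 -0.008] gap 0.0218 F [-20.1  -6.9  79.5] t 6.9
1 rows
[[-0.002,-0.003,0.001,-0.005,1]]
at [ 0.4675 -0.0088  0.0745] yaw -1.37 tilt [ 0.026 -0.008] gap 0.0212 F [-0.2 -4.8  9.3] t 6.95
1 rows
[[-0.002,-0.003,0.0,-0.005,1]]
```

View pics/s5.png

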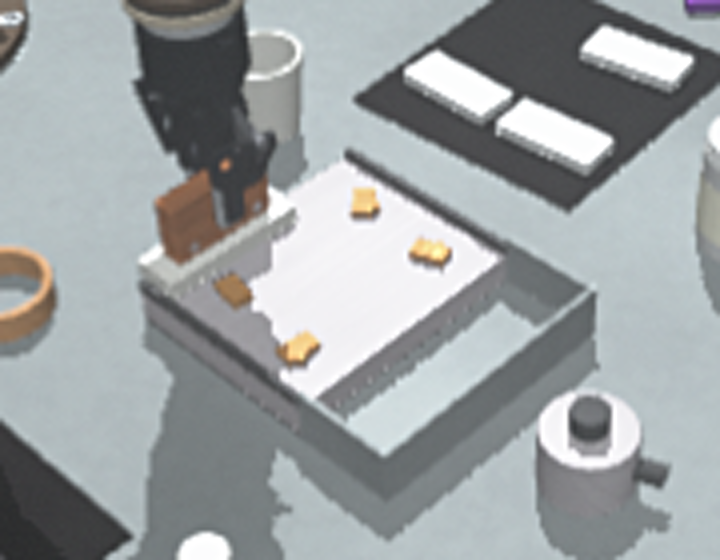

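```bash
python3 - <<'E'
from h import *
plan([(0.54,-0.0085,0.075,-1.1),(0.625,-0.010,0.075,-1.1)],1,step=0.014)
E
```

```text
at [ 0.4675 -0.0088  0.0745] yaw -1.37 tilt [ 0.026 -0.008] gap 0.0212 F [-0.2 -4.8  9.3] t 6.95
13 rows
[[0.012,0.0,0.0,-0.001,1],[0.012,0.0,0.0,-0.001,1],[0.012,0.0,0.0,-0.001,1],[0.012,-0.001,0.0,-0.001,1],[0.012,0.0,0.001,0.0,1],[0.012,-0.001,0.0,-0.001,1],[0.012,0.0,0.0,0.0,1],[0.012,0.0,0.0,0.0,1],[0.012,0.0,0.001,0.0,1],[0.012,0.0,0.0,0.0,1],[0.012,0.0,0.001,0.0,1],[0.013,0.0,0.0,0.0,1]]
[[0.012,0.0,0.001,0.0,1]]
```

carry_out:
  targets:
    - [0.012,0,0,-0.001,1]
    - [0.012,0,0,-0.001,1]
    - [0.012,0,0.0005,-0.001,1]
    - [0.012,0,0.0005,-0.001,1]
    - [0.012,0,0.0005,0,1]
    - [0.012,0,0.0005,0,1]

```text
clock: 7.55
ee_pos: [0.5416, -0.0117, 0.0747]
tcp_rot: [[0.999, -0.022, 0.024], [-0.021, -1.0, -0.008], [0.024, 0.007, -1.0]]
contact_force: [-9.5, 0.0, 18.6]
finger_gap: 0.0218
```

```bash
python3 - <<'E'
from h import *
snap('wrist','w6.png')
plan([(0.625,-0.010,0.075,-1.1)],1,step=0.014)
E
```

```text
at [ 0.5438 -0.0117  0.0749] yaw -1.22 tilt [ 0.026 -0.008] gap 0.0213 F [ 1.8 -0.3 -1.3] t 7.6
6 rows
[[0.014,-0.001,0.0,0.0,1],[0.013,0.0,0.0,0.0,1],[0.014,-0.001,0.001,-0.001,1],[0.013,0.0,0.0,0.0,1],[0.014,-0.001,0.001,-0.001,1],[0.013,0.0,0.0,0.0,1]]
```

View pics/w6.png

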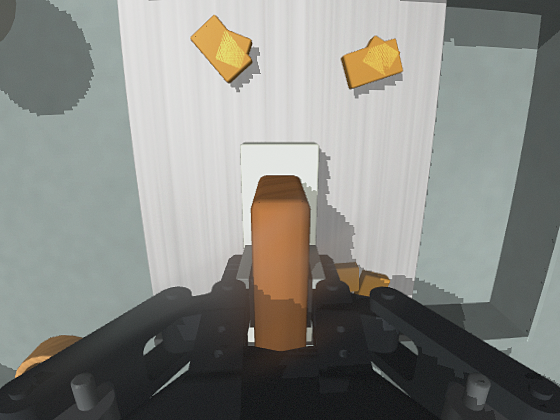

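carry_out:
  targets:
    - [0.014,-0.001,0.0005,0,1]
    - [0.013,0,0.0005,0,1]
    - [0.014,-0.001,0.0005,0,1]
    - [0.013,0,0.0005,0,1]
    - [0.014,0,0.0005,0,1]
    - [0.013,0,0.0005,0,1]
    - [0.006,0,0,0,1]

```text
clock: 8.3
ee_pos: [0.6291, -0.0126, 0.0746]
tcp_rot: [[1.0, -0.022, 0.008], [-0.022, -1.0, -0.006], [0.009, 0.006, -1.0]]
contact_force: [-1.8, -0.2, 0.1]
finger_gap: 0.0213
```

```bash
python3 - <<'E'
from h import *
snap('wrist','w7.png')
plan([(0.625,-0.010,0.12,-1.1)],1,step=0.045)
i,d,c=snap('scene'); cv2.imwrite('pics/s7.png',cv2.resize(i[150:290,180:360],None,fx=4,fy=4,interpolation=cv2.INTER_CUBIC)[:,:,::-1])
E
```

```text
at [ 0.6298 -0.0126  0.0746] yaw -1.23 tilt [ 0.009 -0.006] gap 0.0214 F [1.8 1.7 2.1] t 8.35
2 rows
[[-0.002,-0.001,-0.023,-0.001,1],[-0.002,-0.001,-0.022,-0.001,1]]
```

View pics/s7.png

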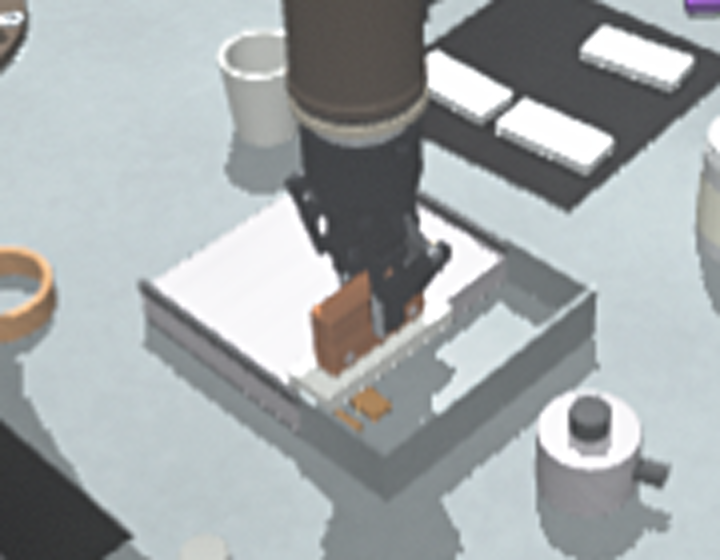

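```bash
python3 - <<'E'
from h import *
plan([(0.625,-0.010,0.135,-1.1),(0.466,0.063,0.135,-1.1),(0.466,0.063,0.085,-1.1)],1,step=0.03)
E
```

```text
at [ 0.6293 -0.0126  0.0746] yaw -1.23 tilt [ 0.01  -0.006] gap 0.0212 F [1.8 0.1 1.9] t 8.4
11 rows
[[-0.001,-0.001,-0.02,-0.001,1],[-0.001,-0.001,-0.02,-0.001,1],[-0.002,0.0,-0.02,0.0,1],[-0.027,-0.012,0.0,0.0,1],[-0.027,-0.012,0.0,0.0,1],[-0.027,-0.012,-0.001,0.0,1],[-0.026,-0.011,0.0,0.0,1],[-0.027,-0.012,-0.001,0.0,1],[-0.026,-0.011,0.0,0.0,1],[0.0,0.0,0.025,0.0,1],[-0.001,0.0,0.025,0.0,1]]
```

carry_out:
  targets:
    - [-0.001,-0.001,-0.02,0,1]
    - [-0.001,-0.001,-0.02,0,1]
    - [-0.002,0,-0.02,0,1]
    - [-0.027,-0.012,0,0,1]
    - [-0.027,-0.012,0,0,1]
    - [-0.027,-0.012,0,0,1]
    - [-0.027,-0.012,0,0,1]
    - [-0.027,-0.012,0,0,1]
    - [-0.026,-0.012,0,0,1]

```text
clock: 9.3
ee_pos: [0.4598, 0.0658, 0.1311]
tcp_rot: [[1.0, -0.024, 0.009], [-0.024, -1.0, -0.008], [0.009, 0.008, -1.0]]
contact_force: [-0.3, 0.3, -1.1]
finger_gap: 0.0213
```

```bash
python3 - <<'E'
from h import *
snap('wrist','w8.png')
plan([(0.466,0.063,0.09,-1.1)],1,step=0.02)
E
```

```text
at [0.4547 0.0677 0.1302] yaw -1.25 tilt [ 0.003 -0.007] gap 0.0212 F [-6.8  1.7 -3.4] t 9.35
3 rows
[[0.004,0.001,0.013,-0.001,1],[0.004,0.002,0.014,-0.001,1],[0.003,0.001,0.013,-0.001,1]]
```

View pics/w8.png

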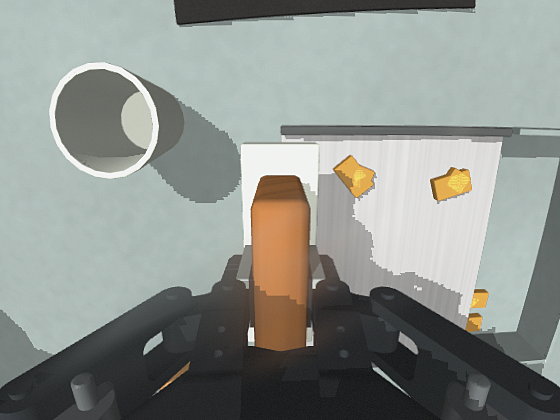

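carry_out:
  targets:
    - [0.004,0.001,0.013,0,1]
    - [0.004,0.002,0.014,0,1]
    - [0.003,0.001,0.013,0,1]

```text
clock: 9.65
ee_pos: [0.4656, 0.0648, 0.0893]
tcp_rot: [[1.0, -0.018, 0.006], [-0.018, -1.0, -0.005], [0.006, 0.004, -1.0]]
contact_force: [0.2, 0.2, -0.9]
finger_gap: 0.0214
```

```bash
python3 - <<'E'
from h import *
snap('wrist','w9.png')
plan([(0.466,0.063,0.0765,-1.1)],1,step=0.006)
E
```

```text
at [0.4651 0.0644 0.0875] yaw -1.02 tilt [ 0.004 -0.006] gap 0.0215 F [ 0.3 -1.  -3.7] t 9.7
2 rows
[[0.0,0.001,0.006,0.001,1],[0.001,0.0,0.005,0.0,1]]
```

View pics/w9.png

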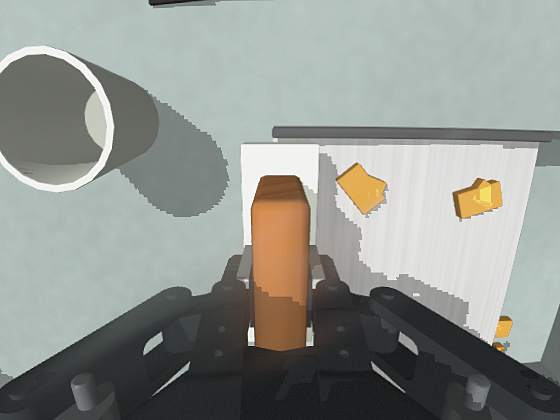

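carry_out:
  targets:
    - [0,0.001,0.006,0,1]
    - [0.001,0.001,0.004,0,1]
    - [0,0,0.002,0,1]

```text
clock: 10.0
ee_pos: [0.4668, 0.0611, 0.0743]
tcp_rot: [[1.0, -0.019, 0.003], [-0.019, -1.0, -0.006], [0.003, 0.006, -1.0]]
contact_force: [-14.4, -0.9, 58.3]
finger_gap: 0.0212
```

```bash
python3 - <<'E'
from h import *
plan([(0.54,0.062,0.075,-1.1)],1,step=0.014)
E
```

```text
at [0.4668 0.0611 0.0743] yaw -1.11 tilt [ 0.003 -0.006] gap 0.0212 F [-14.4  -0.9  58.3] t 10.0
6 rows
[[0.012,0.0,0.0,0.0,1],[0.012,0.0,0.0,0.0,1],[0.012,-0.001,0.0,0.0,1],[0.012,0.0,0.0,0.0,1],[0.013,-0.001,0.0,0.0,1],[0.012,0.0,0.0,0.0,1]]
```

carry_out:
  targets:
    - [0.012,0,0,0,1]
    - [0.012,0,0,0,1]
    - [0.012,0,0,0,1]
    - [0.012,0,0,0,1]
    - [0.012,0,0,0,1]
    - [0.012,0,0,0,1]

```text
clock: 10.6
ee_pos: [0.5409, 0.0593, 0.0753]
tcp_rot: [[1.0, -0.02, 0.0], [-0.02, -1.0, -0.005], [0.0, 0.005, -1.0]]
contact_force: [0.8, 0.2, -1.7]
finger_gap: 0.021
```

```bash
python3 - <<'E'
from h import *
snap('wrist','w10.png')
plan([(0.632,0.061,0.075,-1.1)],1,step=0.014)
E
```

```text
at [0.5433 0.0592 0.0755] yaw -1.14 tilt [ 0.003 -0.005] gap 0.0213 F [ 4.1  0.  -0.9] t 10.65
7 rows
[[0.013,-0.001,0.0,0.0,1],[0.013,0.0,0.0,0.0,1],[0.013,-0.001,0.0,0.0,1],[0.012,0.0,0.0,0.0,1],[0.013,-0.001,0.0,0.0,1],[0.012,0.0,0.0,0.0,1],[0.013,-0.001,0.001,-0.001,1]]
```

View pics/w10.png

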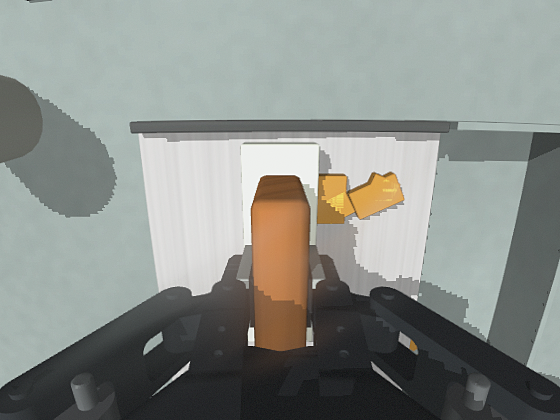

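carry_out:
  targets:
    - [0.013,0,0.001,0,1]
    - [0.013,-0.001,0,0,1]
    - [0.013,0,0,0,1]
    - [0.013,-0.001,0,0,1]
    - [0.013,0,0,0,1]
    - [0.013,-0.001,0,0,1]
    - [0.013,0,0,0,1]
    - [0.002,0,0,0,1]

```text
clock: 11.45
ee_pos: [0.6383, 0.0597, 0.0745]
tcp_rot: [[1.0, -0.021, -0.002], [-0.021, -1.0, -0.005], [-0.002, 0.005, -1.0]]
contact_force: [-0.8, 1.1, 2.2]
finger_gap: 0.0214
```

```bash
python3 - <<'E'
from h import *
snap('wrist','w11.png')
plan([(0.625,0.055,0.135,-1.1)],1,step=0.03)
E
```

```text
at [0.638  0.0597 0.0746] yaw -1.18 tilt [-0.003 -0.005] gap 0.0213 F [1.4 0.1 0.4] t 11.5
3 rows
[[-0.004,0.002,-0.02,0.0,1],[-0.005,0.002,-0.02,-0.001,1],[-0.004,0.001,-0.02,0.0,1]]
```

View pics/w11.png

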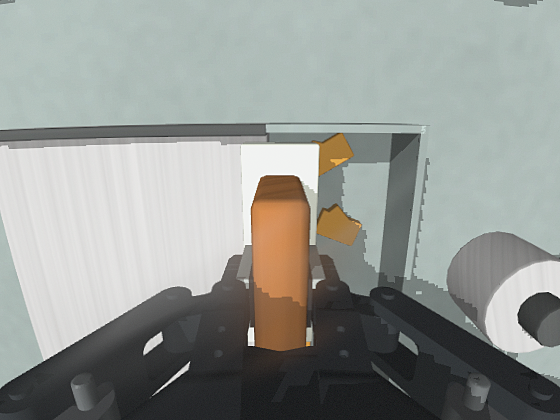

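carry_out:
  targets:
    - [0,0.001,-0.025,0,1]
    - [-0.002,0.001,-0.025,0,1]
    - [-0.04,0.01,-0.02,0,1]
    - [-0.045,0.03,0,0,1]
    - [-0.045,0.04,0,0,1]
    - [-0.03,0.04,0,0,1]

```text
clock: 12.1
ee_pos: [0.4771, -0.0482, 0.145]
tcp_rot: [[1.0, -0.009, -0.004], [-0.009, -1.0, -0.003], [-0.004, 0.003, -1.0]]
contact_force: [1.5, -1.7, -1.9]
finger_gap: 0.0211
```

```bash
python3 - <<'E'
from h import *
i,d,c=snap('top'); cv2.imwrite('pics/t12.png',cv2.resize(i[150:290,160:460],None,fx=2.6,fy=2.6,interpolation=cv2.INTER_CUBIC)[:,:,::-1])
P=cloud(d,c);z=P[...,2]; hsv=cv2.cvtColor(i,cv2.COLOR_RGB2HSV)
box=np.zeros(z.shape,bool); box[150:285,250:350]=1
for b in blobs(P,box&(hsv[...,1]>110)&(hsv[...,0]<25),6): print(b)
snap('scene','s12.png')
plan([(0.44,-0.36,0.14,-85)],1)
E
```

```text
(47, (array([0.6752, 0.0607]), array([28. , 20.4]), -21.1), np.float64(0.0114), array([289., 183.]))
(44, (array([0.6669, 0.108 ]), array([26.9, 18.1]), 26.6), np.float64(0.012), array([274., 185.]))
(35, (array([ 0.6465, -0.0355]), array([21.8, 15.9]), -2.9), np.float64(0.0124), array([317., 192.]))
(24, (array([ 0.5913, -0.0368]), array([143.7,   7. ]), -26.7), np.float64(0.0133), array([326., 192.]))
(47, (array([ 0.4596, -0.0084]), array([52.2, 18. ]), -18.9), np.float64(0.1681), array([314., 239.]))
at [ 0.4742 -0.0536  0.145 ] yaw -1.07 tilt [-0.007 -0.005] gap 0.0212 F [ 0.7  0.7 -2.3] t 12.2
11 rows
[[-0.003,0.028,0.001,0.133,1],[0.001,0.028,0.001,0.133,1],[0.005,0.028,0.001,0.133,1],[0.008,0.027,0.0,0.133,1],[0.012,0.025,0.001,0.133,1],[0.015,0.023,0.0,0.133,1],[0.018,0.021,0.001,0.133,1],[0.021,0.019,0.0,0.133,1],[0.023,0.016,0.001,0.134,1],[0.025,0.012,0.0,0.133,1],[0.027,0.009,0.001,0.134,1]]
```

View pics/t12.png

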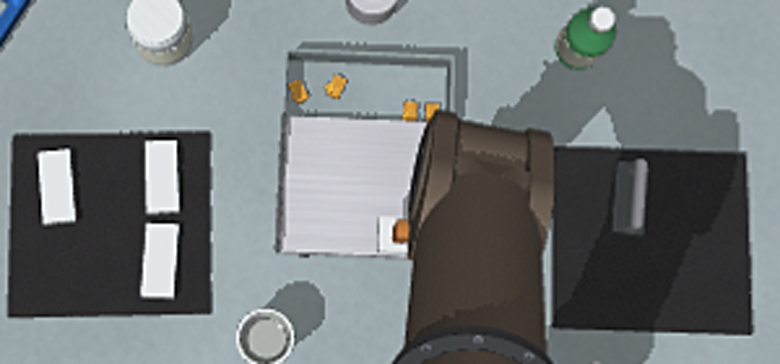

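View pics/s12.png

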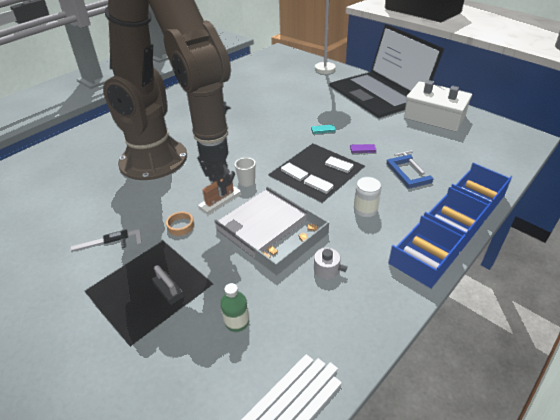

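All four chips lie in the trough and the plate is clear. Next I'll put the scraper back.

carry_out:
  targets:
    - [-0.003,0.028,0,0.133,1]
    - [0.001,0.028,0,0.133,1]
    - [0.005,0.028,0,0.133,1]
    - [0.008,0.027,0,0.133,1]
    - [0.012,0.025,0,0.133,1]
    - [0.015,0.023,0,0.133,1]
    - [0.018,0.021,0,0.133,1]
    - [0.021,0.019,0,0.133,1]
    - [0.023,0.016,0,0.133,1]
    - [0.025,0.012,0,0.133,1]
    - [0.027,0.009,0,0.133,1]

```text
clock: 13.3
ee_pos: [0.4267, -0.3622, 0.1446]
tcp_rot: [[0.037, -0.999, -0.007], [-0.999, -0.037, 0.003], [-0.004, 0.006, -1.0]]
contact_force: [0.9, 0.1, -2.5]
finger_gap: 0.0212
```

```bash
python3 - <<'E'
from h import *
snap('wrist','w13.png')
plan([(0.445,-0.365,0.07,-85)],1,step=0.02)
E
```

```text
at [ 0.4252 -0.3675  0.1452] yaw -88.58 tilt [-0.006 -0.001] gap 0.0214 F [-1.1 -5.5 -0.2] t 13.35
4 rows
[[-0.001,-0.005,0.019,-0.016,1],[0.0,-0.005,0.019,-0.015,1],[0.0,-0.005,0.019,-0.016,1],[-0.001,-0.005,0.018,-0.015,1]]
```

View pics/w13.png

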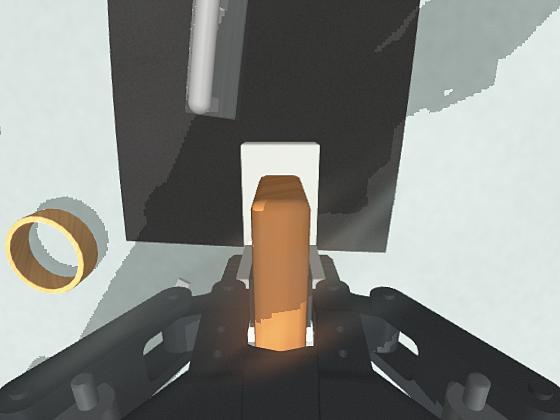

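carry_out:
  targets:
    - [0,-0.006,0.019,-0.016,1]
    - [0,-0.006,0.019,-0.015,1]
    - [0,-0.006,0.019,-0.016,1]
    - [0,-0.006,0.016,-0.015,1]

```text
clock: 13.75
ee_pos: [0.4477, -0.3689, 0.0711]
tcp_rot: [[0.083, -0.997, -0.005], [-0.997, -0.083, -0.004], [0.003, 0.005, -1.0]]
contact_force: [0.2, 0.7, -1.5]
finger_gap: 0.0215
```

```bash
python3 - <<'E'
from h import *
snap('wrist')
plan([(0.445,-0.365,0.051,-85)],1,step=0.006)
E
```

```text
at [ 0.4482 -0.3676  0.0688] yaw -85.1 tilt [-0.006 -0.002] gap 0.0214 F [ 1.   0.7 -3.9] t 13.8
4 rows
[[-0.001,0.001,0.004,0.0,1],[-0.001,0.001,0.005,-0.001,1],[0.0,0.0,0.004,0.0,1],[-0.001,0.001,0.005,-0.001,1]]
```

carry_out:
  targets:
    - [0,0,0.006,0,1]
    - [0,0,0.006,0,1]
    - [0,0,0.004,0,1]
    - [0,0,0.003,0,1]

```text
clock: 14.2
ee_pos: [0.448, -0.3671, 0.0491]
tcp_rot: [[0.086, -0.996, -0.006], [-0.996, -0.086, -0.002], [0.001, 0.006, -1.0]]
contact_force: [0.9, -0.6, -2.2]
finger_gap: 0.0211
```

```bash
python3 - <<'E'
from h import *
snap('wrist')
plan([(0.445,-0.365,0.051,-85)],1,step=0.006)
E
```

```text
at [ 0.4478 -0.367   0.0488] yaw -85.08 tilt [-0.007 -0.002] gap 0.0213 F [-0.6 -0.2 -1.5] t 14.25
1 rows
[[-0.002,0.003,-0.002,-0.001,1]]
```

carry_out:
  targets:
    - [0,0,0.002,0,1]
    - [0,0,0,0,0.6]
    - [0,0,0,0,0.3]
    - [0,0,0,0,0]
    - [0,0,0,0,0]
    - [0,0,0,0,0]
    - [0,0,-0.02,0,0]
    - [0,0,-0.04,0,0]
    - [0,0,-0.045,0,0]
    - [0,0,-0.045,0,0]
    - [0,0,-0.03,0,0]

```text
clock: 15.35
ee_pos: [0.4468, -0.3659, 0.2315]
tcp_rot: [[0.084, -0.996, -0.012], [-0.996, -0.084, 0.002], [-0.003, 0.012, -1.0]]
contact_force: [0.9, -0.1, -0.6]
finger_gap: 0.0854
```

```bash
python3 - <<'E'
from h import *
i,d,c=snap('wrist','w14.png'); P=cloud(d,c); z=P[...,2]
for b in blobs(P,(z>0.067)&(z<.08),50): print('grip',b)
for b in blobs(P,(z>0.0155)&(z<.0225),300): print('foot',b)
plan([(0.50,0.22,0.26,88)],0)
E
```

```text
grip (2016, (array([ 0.4451, -0.3664]), array([88. , 21.9]), 4.7), np.float64(0.0716), array([282., 190.]))
foot (701, (array([ 0.5375, -0.0825]), array([159.7,   4.3]), -0.9), np.float64(0.019), array([29., 74.]))
foot (1715, (array([ 0.4448, -0.3664]), array([119.3,  40.1]), 4.9), np.float64(0.0189), array([282., 169.]))
at [ 0.4481 -0.3676  0.2355] yaw -85.22 tilt [-0.008 -0.001] gap 0.0854 F [ 1.6 -2.2  3.1] t 15.4
22 rows
[[-0.026,-0.005,-0.001,-0.137,0],[-0.026,-0.008,-0.001,-0.137,0],[-0.024,-0.012,-0.001,-0.137,0],[-0.022,-0.015,-0.001,-0.137,0],[-0.02,-0.018,-0.001,-0.138,0],[-0.018,-0.02,-0.001,-0.137,0],[-0.015,-0.022,-0.001,-0.138,0],[-0.011,-0.024,-0.001,-0.137,0],[-0.008,-0.026,-0.001,-0.138,0],[-0.004,-0.026,-0.001,-0.137,0],[-0.001,-0.027,-0.001,-0.138,0],[0.003,-0.027,-0.001,-0.137,0]]
[[0.007,-0.026,-0.001,-0.138,0],[0.01,-0.025,-0.001,-0.137,0],[0.013,-0.023,-0.001,-0.138,0],[0.016,-0.021,-0.001,-0.137,0],[0.019,-0.019,-0.002,-0.138,0],[0.022,-0.016,-0.001,-0.137,0],[0.024,-0.013,-0.002,-0.138,0],[0.025,-0.009,-0.001,-0.137,0],[0.026,-0.006,-0.002,-0.138,0],[0.027,-0.003,-0.001,-0.137,0]]
```

View pics/w14.png

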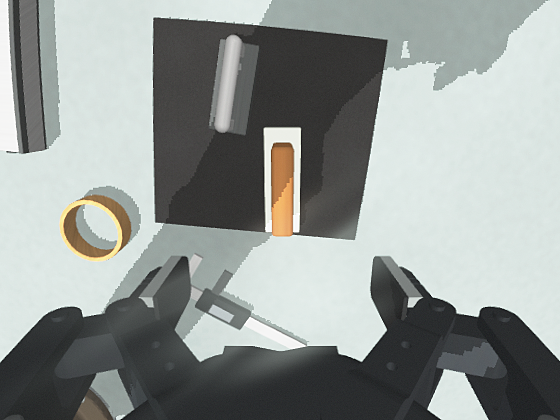

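Scraper stands upright on its mat at (0.445, −0.366). Next I'll look at the blanks.

carry_out:
  targets:
    - [-0.028,-0.005,-0.001,-0.137,0]
    - [-0.028,-0.008,-0.001,-0.137,0]
    - [-0.026,-0.012,-0.001,-0.137,0]
    - [-0.024,-0.016,-0.001,-0.137,0]
    - [-0.022,-0.02,-0.001,-0.138,0]
    - [-0.02,-0.023,-0.001,-0.137,0]
    - [-0.017,-0.026,-0.001,-0.138,0]
    - [-0.012,-0.028,-0.001,-0.137,0]
    - [-0.008,-0.03,-0.001,-0.138,0]
    - [-0.004,-0.03,-0.001,-0.137,0]
    - [-0.001,-0.03,-0.001,-0.138,0]
    - [0.003,-0.03,-0.001,-0.137,0]

```text
clock: 16.6
ee_pos: [0.472, -0.0021, 0.2465]
tcp_rot: [[0.976, 0.216, -0.003], [0.216, -0.976, -0.006], [-0.004, 0.006, -1.0]]
contact_force: [-0.6, -0.7, 0.4]
finger_gap: 0.0855
```

carry_out:
  targets:
    - [0.007,-0.03,-0.001,-0.138,0]
    - [0.011,-0.028,-0.001,-0.137,0]
    - [0.015,-0.026,-0.001,-0.138,0]
    - [0.018,-0.025,-0.001,-0.137,0]
    - [0.022,-0.022,-0.002,-0.138,0]
    - [0.025,-0.018,-0.001,-0.137,0]
    - [0.028,-0.015,-0.002,-0.138,0]
    - [0.03,-0.01,-0.001,-0.137,0]
    - [0.031,-0.006,-0.002,-0.138,0]
    - [0.032,-0.003,-0.001,-0.137,0]

```text
clock: 17.6
ee_pos: [0.4708, 0.3203, 0.2553]
tcp_rot: [[-0.078, 0.997, -0.005], [0.997, 0.078, -0.006], [-0.006, -0.006, -1.0]]
contact_force: [-0.1, -0.4, 0.8]
finger_gap: 0.0852
```

```bash
python3 - <<'E'
from h import *
i,d,c=snap('wrist','w15.png'); P=cloud(d,c); z=P[...,2]
for b in blobs(P,(z>0.0115)&(z<.0195),400): print('blank',b)
for b in blobs(P,(z>0.027)&(z<.034),2000): print('plate',b)
print(robot.read_state()['joint_positions'].round(1))
plan([(0.554,0.272,0.10,91)],0)
E
```

```text
blank (2517, (array([0.4481, 0.273 ]), array([89.6, 40.4]), -1.3), np.float64(0.015), array([242., 157.]))
blank (2077, (array([0.5367, 0.406 ]), array([91.2, 40. ]), 7.9), np.float64(0.0151), array([343., 235.]))
blank (2068, (array([0.5522, 0.2759]), array([90.5, 40.2]), 4.3), np.float64(0.0151), array([241., 238.]))
plate (14688, (array([0.5446, 0.0434]), array([185.8, 180.5]), 85.5), np.float64(0.029), array([ 59., 220.]))
[-41.5  19.7   1.8  96.7  -0.8  63.9  55.9]
at [0.4691 0.327  0.2551] yaw 95.35 tilt [-0.006 -0.002] gap 0.0856 F [-1.1  6.1  0.8] t 17.65
5 rows
[[-0.012,0.016,0.031,0.015,0],[-0.012,0.016,0.031,0.015,0],[-0.012,0.017,0.031,0.015,0],[-0.012,0.017,0.031,0.015,0],[-0.012,0.016,0.031,0.016,0]]
```

View pics/w15.png

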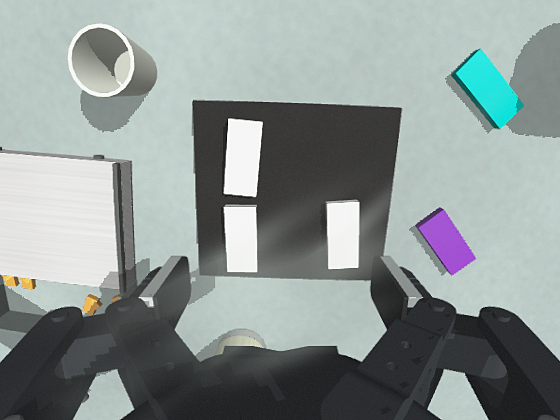

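```bash
cat >> h.py <<'E'
def look(lo,hi,minn=400,fn=None,name='wrist'):
    i,d,c=snap(name,fn); P=cloud(d,c); z=P[...,2]
    for b in blobs(P,(z>lo)&(z<hi),minn): print(b)
E
python3 - <<'E'
from h import *
look(.013,.0195); look(.013,.0195)
E
```

```text
(2500, (array([0.4479, 0.273 ]), array([89.2, 40.4]), -1.2), np.float64(0.015), array([236., 158.]))
(1998, (array([0.5365, 0.4059]), array([90.9, 39. ]), 8.1), np.float64(0.0151), array([336., 236.]))
(2047, (array([0.5524, 0.2758]), array([90.8, 40.2]), 4.5), np.float64(0.0151), array([234., 239.]))
(2502, (array([0.4481, 0.2729]), array([89.6, 40.3]), -1.3), np.float64(0.0149), array([238., 158.]))
(2025, (array([0.5367, 0.4059]), array([91. , 39.8]), 7.9), np.float64(0.0151), array([339., 236.]))
(2043, (array([0.5525, 0.2758]), array([91.6, 40.4]), 4.3), np.float64(0.0151), array([237., 240.]))
```

```bash
python3 - <<'E'
from h import *
print(robot.nose_length)
plan([(0.5525,0.2758,0.08,94.3)],0)
E
```

```text
0.014
at [0.4699 0.3215 0.2548] yaw 94.41 tilt [-0.006 -0.006] gap 0.0854 F [-0.1 -2.2 -0.3] t 17.75
5 rows
[[-0.01,0.016,0.035,0.0,0],[-0.01,0.016,0.035,0.0,0],[-0.01,0.016,0.035,0.001,0],[-0.01,0.016,0.035,0.0,0],[-0.011,0.016,0.035,0.001,0]]
```

carry_out:
  targets:
    - [-0.01,0.016,0.035,0,0]
    - [-0.01,0.016,0.035,0,0]
    - [-0.01,0.016,0.035,0,0]
    - [-0.01,0.016,0.035,0,0]
    - [-0.011,0.016,0.034,0,0]

```text
clock: 18.25
ee_pos: [0.5571, 0.2741, 0.0802]
tcp_rot: [[-0.07, 0.998, 0.002], [0.998, 0.07, -0.0], [-0.0, 0.002, -1.0]]
contact_force: [0.4, 0.9, 0.0]
finger_gap: 0.0852
```

```bash
python3 - <<'E'
from h import *
look(.013,.0195,fn='w16.png')
plan([(0.5525,0.2758,0.03,94.3)],0,step=0.02)
E
```

```text
(8878, (array([0.4556, 0.2726]), array([74.5, 40.3]), -1.2), np.float64(0.015), array([288.,  64.]))
(1587, (array([0.5467, 0.1297]), array([172. ,   3.1]), -0.8), np.float64(0.0163), array([ 62., 182.]))
(7218, (array([0.5366, 0.4056]), array([90.7, 42. ]), 7.7), np.float64(0.015), array([475., 208.]))
(7816, (array([0.5525, 0.2758]), array([90.8, 40.2]), 4.4), np.float64(0.015), array([282., 217.]))
at [0.5576 0.269  0.0744] yaw 93.81 tilt [-0.002 -0.006] gap 0.0855 F [ 1.8 -2.6 -2.5] t 18.3
3 rows
[[0.002,-0.002,0.015,-0.003,0],[0.003,-0.001,0.015,-0.003,0],[0.002,-0.002,0.014,-0.002,0]]
```

View pics/w16.png

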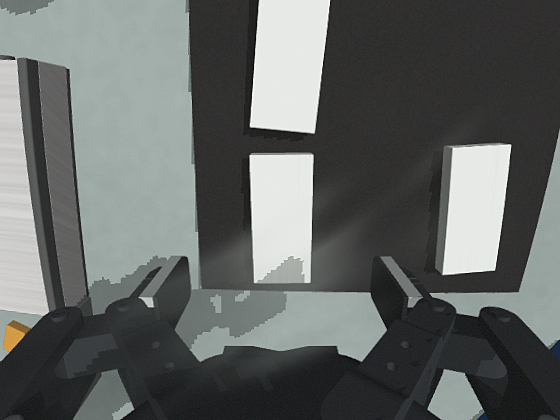

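carry_out:
  targets:
    - [0.002,-0.002,0.015,-0.003,0]
    - [0.003,-0.001,0.015,-0.003,0]
    - [0.002,-0.002,0.014,-0.002,0]
    - [0,0,0.006,0,0]

```text
clock: 18.7
ee_pos: [0.5524, 0.2692, 0.02]
tcp_rot: [[-0.064, 0.998, -0.004], [0.998, 0.064, -0.011], [-0.011, -0.005, -1.0]]
contact_force: [-0.2, 0.1, 0.0]
finger_gap: 0.0852
```

```bash
python3 - <<'E'
from h import *
snap('top')
plan([(0.5525,0.2758,0.017,94.4)],0,step=0.02)
E
```

```text
at [0.5524 0.2691 0.0196] yaw 93.68 tilt [-0.004 -0.011] gap 0.0853 F [-0.9 -0.1  0.4] t 18.75
1 rows
[[0.007,0.001,0.003,-0.013,0]]
```

carry_out:
  targets:
    - [0.007,0,0.003,-0.013,0]
    - [0.003,0,0.001,0,0.2]
    - [0,0,0,0,0.4]
    - [0,0,0,0,1]
    - [0,0,0,0,1]
    - [0,0,0,0,1]
    - [0,0,0,0,1]
    - [0,0,0,0,1]
    - [0,0,0,0,1]

```text
clock: 19.65
ee_pos: [0.5532, 0.2818, 0.0186]
tcp_rot: [[-0.079, 0.997, 0.0], [0.997, 0.079, -0.008], [-0.008, -0.0, -1.0]]
contact_force: [-0.0, 1.1, -1.7]
finger_gap: 0.0387
```

```bash
python3 - <<'E'
from h import *
plan([(0.5525,0.2758,0.11,94.4)],1)
E
```

```text
at [0.5532 0.2818 0.0186] yaw 94.54 tilt [ 0.    -0.008] gap 0.0387 F [-0.   1.1 -1.7] t 19.65
3 rows
[[-0.002,0.0,-0.03,0.001,1],[-0.002,-0.001,-0.031,0.001,1],[-0.003,0.0,-0.03,0.001,1]]
```

carry_out:
  targets:
    - [0,0,-0.03,0,1]
    - [0,0,-0.03,0,1]
    - [0,0,-0.03,0,1]

```text
clock: 19.95
ee_pos: [0.55, 0.2804, 0.1059]
tcp_rot: [[-0.079, 0.997, -0.009], [0.997, 0.079, -0.014], [-0.013, -0.01, -1.0]]
contact_force: [-0.3, 0.3, -1.4]
finger_gap: 0.0382
```

```bash
python3 - <<'E'
from h import *
plan([(0.545,0.023,0.11,-1.1)],1)
E
```

```text
at [0.55   0.2804 0.1059] yaw 94.54 tilt [-0.009 -0.014] gap 0.0382 F [-0.3  0.3 -1.4] t 19.95
12 rows
[[-0.021,-0.002,0.0,0.139,1],[-0.021,0.001,0.0,0.139,1],[-0.021,0.004,0.0,0.139,1],[-0.02,0.007,0.0,0.139,1],[-0.019,0.009,0.0,0.139,1],[-0.018,0.012,0.0,0.139,1],[-0.016,0.015,0.0,0.139,1],[-0.014,0.017,0.0,0.139,1],[-0.012,0.018,0.0,0.139,1],[-0.009,0.02,0.0,0.139,1],[-0.006,0.021,0.0,0.14,1],[-0.003,0.021,0.0,0.139,1]]
```

carry_out:
  targets:
    - [-0.021,-0.002,0,0.139,1]
    - [-0.021,0.001,0,0.139,1]
    - [-0.021,0.004,0,0.139,1]
    - [-0.02,0.007,0,0.139,1]
    - [-0.019,0.009,0,0.139,1]
    - [-0.018,0.012,0,0.139,1]
    - [-0.016,0.015,0,0.139,1]
    - [-0.014,0.017,0,0.139,1]
    - [-0.012,0.018,0,0.139,1]
    - [-0.009,0.02,0,0.139,1]
    - [-0.006,0.021,0,0.139,1]
    - [-0.003,0.021,0,0.139,1]

```text
clock: 21.15
ee_pos: [0.5397, 0.0193, 0.1136]
tcp_rot: [[0.997, -0.078, -0.001], [-0.078, -0.997, -0.005], [-0.0, 0.005, -1.0]]
contact_force: [0.5, -0.7, -1.6]
finger_gap: 0.0383
```

```bash
python3 - <<'E'
from h import *
i,d,c=snap('wrist','w17.png'); P=cloud(d,c); z=P[...,2]
for b in blobs(P,(z>0.027)&(z<.034),4000): print('plate',b)
for b in blobs(P,(z>0.036)&(z<.042),300): print('lip',b)
print(robot.read_state()['joint_positions'].round(1))
plan([(0.545,0.023,0.06,-1.1)],1,step=.02)
E
```

```text
plate (41465, (array([0.5443, 0.0359]), array([176.4, 170.5]), 89.0), np.float64(0.029), array([290., 153.]))
lip (484, (array([0.3778, 0.132 ]), array([55.1, 17.9]), 73.9), np.float64(0.039), array([25., 77.]))
lip (2972, (array([0.5591, 0.1263]), array([195.6,   6.8]), -1.0), np.float64(0.0379), array([285.,  57.]))
lip (1783, (array([0.7037, 0.0202]), array([205.7,  19.2]), 86.0), np.float64(0.0391), array([516., 190.]))
[-29.9  27.9  30.8 112.5 -19.3  44.8   6.8]
at [0.5393 0.0149 0.1138] yaw -5.2 tilt [-0.001 -0.007] gap 0.0379 F [-0.9 -5.3 -0.4] t 21.2
3 rows
[[0.002,-0.003,0.018,-0.024,1],[0.002,-0.003,0.018,-0.024,1],[0.001,-0.003,0.018,-0.024,1]]
```

View pics/w17.png

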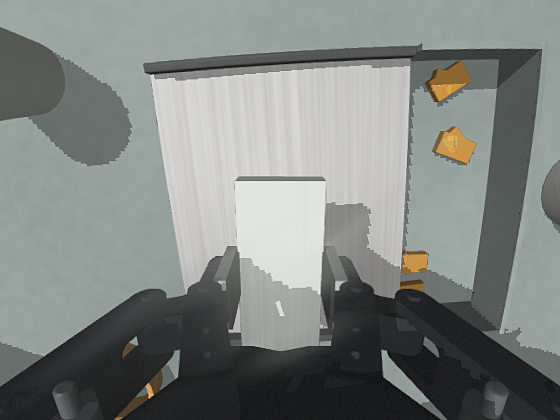

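carry_out:
  targets:
    - [0.002,-0.003,0.018,-0.024,1]
    - [0.002,-0.003,0.018,-0.024,1]
    - [0.001,-0.003,0.018,-0.024,1]

```text
clock: 21.5
ee_pos: [0.5468, 0.021, 0.0608]
tcp_rot: [[1.0, -0.021, 0.005], [-0.021, -1.0, -0.007], [0.005, 0.007, -1.0]]
contact_force: [-0.2, 0.3, -1.9]
finger_gap: 0.0385
```

```bash
python3 - <<'E'
from h import *
snap('top')
plan([(0.545,0.023,0.05,-1.1)],1,step=.006)
E
```

```text
at [0.5453 0.0216 0.0581] yaw -1.07 tilt [ 0.001 -0.007] gap 0.0383 F [-0.9  0.5 -3.5] t 21.55
2 rows
[[0.0,-0.001,0.004,0.0,1],[0.0,0.0,0.004,0.001,1]]
```

carry_out:
  targets:
    - [0,-0.001,0.005,0,1]
    - [0,0,0.004,0,1]
    - [0,0,0.003,0,1]

```text
clock: 21.85
ee_pos: [0.5452, 0.0228, 0.0459]
tcp_rot: [[1.0, -0.019, 0.0], [-0.019, -1.0, -0.007], [0.001, 0.007, -1.0]]
contact_force: [-0.1, 0.3, -1.4]
finger_gap: 0.0384
```

```bash
python3 - <<'E'
from h import *
snap('top')
plan([(0.545,0.023,0.05,-1.1)],1,step=.006)
E
```

```text
at [0.5451 0.0228 0.0456] yaw -1.07 tilt [ 0.    -0.007] gap 0.0378 F [-0.4 -0.  -0.5] t 21.9
1 rows
[[0.0,0.0,-0.004,0.0,1]]
```

carry_out:
  targets:
    - [0,0,0.002,0,1]
    - [0,0,0,0,0.4]
    - [0,0,0,0,0.2]
    - [0,0,0,0,0]
    - [0,0,0,0,0]
    - [0,0,0,0,0]
    - [0,0,-0.03,0,0]
    - [0,0,-0.045,0,0]
    - [0,0,-0.045,0,0]
    - [0,0.04,-0.02,0,0]

```text
clock: 22.9
ee_pos: [0.5433, -0.0111, 0.1865]
tcp_rot: [[1.0, -0.011, -0.005], [-0.011, -1.0, -0.007], [-0.005, 0.007, -1.0]]
contact_force: [1.3, -0.5, -0.3]
finger_gap: 0.0856
```

```bash
python3 - <<'E'
from h import *
look(.0385,.0445,1000,fn='w18.png')
plan([(0.448,0.273,0.13,88.7)],0)
E
```

```text
(1039, (array([0.7048, 0.0159]), array([210. ,  49.2]), 76.3), np.float64(0.0417), array([459., 165.]))
(4551, (array([0.5443, 0.0228]), array([89.8, 40.2]), 89.0), np.float64(0.041), array([283., 158.]))
at [ 0.5435 -0.0229  0.1893] yaw -1.26 tilt [-0.001 -0.012] gap 0.0854 F [ 1.4 -7.8  2.5] t 22.95
12 rows
[[-0.008,-0.025,0.005,-0.131,0],[-0.005,-0.025,0.005,-0.131,0],[-0.002,-0.026,0.005,-0.131,0],[0.001,-0.026,0.005,-0.131,0],[0.005,-0.026,0.004,-0.131,0],[0.008,-0.025,0.005,-0.131,0],[0.011,-0.023,0.004,-0.131,0],[0.014,-0.022,0.005,-0.131,0],[0.017,-0.019,0.004,-0.131,0],[0.02,-0.017,0.005,-0.13,0],[0.021,-0.015,0.004,-0.131,0],[0.023,-0.011,0.005,-0.13,0]]
```

View pics/w18.png

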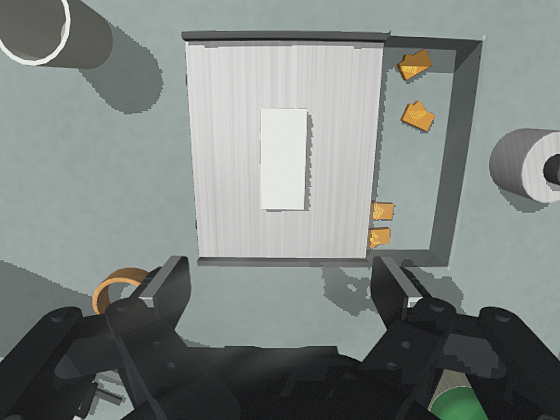

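carry_out:
  targets:
    - [-0.008,-0.025,0.005,-0.131,0]
    - [-0.005,-0.025,0.005,-0.131,0]
    - [-0.002,-0.026,0.005,-0.131,0]
    - [0.001,-0.026,0.005,-0.131,0]
    - [0.005,-0.026,0.004,-0.131,0]
    - [0.008,-0.025,0.005,-0.131,0]
    - [0.011,-0.023,0.004,-0.131,0]
    - [0.014,-0.022,0.005,-0.131,0]
    - [0.017,-0.019,0.004,-0.131,0]
    - [0.02,-0.017,0.005,-0.131,0]
    - [0.021,-0.015,0.004,-0.131,0]
    - [0.023,-0.011,0.005,-0.131,0]

```text
clock: 24.15
ee_pos: [0.4425, 0.2704, 0.1291]
tcp_rot: [[-0.02, 1.0, 0.007], [1.0, 0.02, -0.014], [-0.015, 0.007, -1.0]]
contact_force: [0.8, 0.4, -0.6]
finger_gap: 0.0855
```

```bash
python3 - <<'E'
from h import *
look(.0125,.0195,1000,fn='w19.png')
plan([(0.448,0.273,0.05,88.7)],0,step=.03)
E
```

```text
(5086, (array([0.4478, 0.273 ]), array([90.4, 40.1]), -1.4), np.float64(0.015), array([284., 210.]))
(1020, (array([0.5107, 0.4025]), array([39.7, 39.4]), 8.9), np.float64(0.0151), array([433., 278.]))
at [0.4403 0.2751 0.1282] yaw 91.91 tilt [ 0.006 -0.012] gap 0.0852 F [-1.2  4.5  0.1] t 24.2
3 rows
[[0.0,0.002,0.026,0.019,0],[-0.001,0.003,0.026,0.019,0],[0.0,0.002,0.026,0.018,0]]
```

carry_out:
  targets:
    - [0,0.002,0.026,0.019,0]
    - [0,0.003,0.026,0.019,0]
    - [0,0.002,0.026,0.018,0]

```text
clock: 24.5
ee_pos: [0.4492, 0.2779, 0.0508]
tcp_rot: [[0.021, 1.0, 0.011], [1.0, -0.021, -0.007], [-0.007, 0.011, -1.0]]
contact_force: [-0.6, -0.5, -0.9]
finger_gap: 0.0855
```

```bash
python3 - <<'E'
from h import *
snap('top')
plan([(0.4478,0.273,0.018,88.6)],0,step=.015)
E
```

```text
at [0.4476 0.2764 0.047 ] yaw 88.73 tilt [ 0.007 -0.01 ] gap 0.0851 F [-0.2 -0.8 -2.6] t 24.55
2 rows
[[-0.002,0.0,0.015,0.001,0],[-0.001,0.0,0.014,0.001,0]]
```

carry_out:
  targets:
    - [-0.002,0,0.014,0,0]
    - [-0.001,0,0.013,0,0]
    - [0,0,0.001,0,0]

```text
clock: 24.85
ee_pos: [0.4473, 0.2715, 0.0174]
tcp_rot: [[0.024, 1.0, 0.005], [1.0, -0.024, -0.013], [-0.012, 0.005, -1.0]]
contact_force: [-0.9, -0.5, 0.0]
finger_gap: 0.0855
```

```bash
python3 - <<'E'
from h import *
snap('top')
plan([(0.4478,0.273,0.018,88.6)],0,step=.015)
E
```

```text
at [0.4475 0.2717 0.0179] yaw 88.62 tilt [ 0.006 -0.012] gap 0.0856 F [-0.5  0.2  0.5] t 24.9
1 rows
[[0.001,0.0,0.0,0.0,0]]
```

carry_out:
  targets:
    - [0.001,0,0,0,0.2]
    - [0,0,0,0,0.4]
    - [0,0,0,0,1]
    - [0,0,0,0,1]
    - [0,0,0,0,1]
    - [0,0,0,0,1]
    - [0,0,0,0,1]
    - [0,0,0,0,1]

```text
clock: 25.7
ee_pos: [0.4492, 0.2743, 0.0214]
tcp_rot: [[0.024, 1.0, 0.01], [1.0, -0.024, -0.009], [-0.009, 0.01, -1.0]]
contact_force: [-0.4, -0.8, -1.2]
finger_gap: 0.0385
```

```bash
python3 - <<'E'
from h import *
s=st()
E
```

```text
25.7 [0.4492 0.2743 0.0214] 0.0385 [-0.4 -0.8 -1.2]
[[0.024, 1.0, 0.01], [1.0, -0.024, -0.009], [-0.009, 0.01, -1.0]]
```

carry_out:
  targets:
    - [0,0,-0.03,0,1]
    - [0,0,-0.035,0,1]
    - [0,0,-0.035,0,1]

```text
clock: 26.0
ee_pos: [0.4452, 0.273, 0.1193]
tcp_rot: [[0.024, 1.0, 0.001], [1.0, -0.024, -0.016], [-0.016, 0.001, -1.0]]
contact_force: [1.1, 0.7, -1.2]
finger_gap: 0.0383
```

```bash
python3 - <<'E'
from h import *
plan([(0.545,0.023,0.12,-1.1)],1)
E
```

```text
at [0.4452 0.273  0.1193] yaw 88.63 tilt [ 0.001 -0.016] gap 0.0383 F [ 1.1  0.7 -1.2] t 26.0
12 rows
[[-0.021,0.009,0.0,0.131,1],[-0.019,0.011,0.0,0.13,1],[-0.018,0.014,0.0,0.131,1],[-0.016,0.016,0.0,0.13,1],[-0.013,0.018,0.0,0.131,1],[-0.011,0.02,0.0,0.13,1],[-0.008,0.021,0.001,0.131,1],[-0.006,0.022,0.0,0.13,1],[-0.003,0.022,0.001,0.131,1],[0.0,0.022,0.0,0.13,1],[0.003,0.022,0.001,0.131,1],[0.006,0.021,0.0,0.13,1]]
```

carry_out:
  targets:
    - [-0.021,0.009,0,0.13,1]
    - [-0.019,0.011,0,0.13,1]
    - [-0.018,0.014,0,0.13,1]
    - [-0.016,0.016,0,0.13,1]
    - [-0.013,0.018,0,0.13,1]
    - [-0.011,0.02,0,0.13,1]
    - [-0.008,0.021,0,0.13,1]
    - [-0.006,0.022,0,0.13,1]
    - [-0.003,0.022,0,0.13,1]
    - [0,0.022,0,0.13,1]
    - [0.003,0.022,0,0.13,1]
    - [0.006,0.021,0,0.13,1]

```text
clock: 27.2
ee_pos: [0.5437, 0.0183, 0.1276]
tcp_rot: [[0.998, -0.066, 0.007], [-0.066, -0.998, -0.007], [0.008, 0.006, -1.0]]
contact_force: [-0.4, 0.9, -0.6]
finger_gap: 0.0383
```

```bash
python3 - <<'E'
from h import *
snap('wrist','w20.png')
plan([(0.5445,0.0215,0.075,-1.0)],1,step=.02)
E
```

```text
at [0.5448 0.014  0.128 ] yaw -4.48 tilt [ 0.009 -0.009] gap 0.0381 F [ 2.  -3.6  0.3] t 27.25
3 rows
[[0.0,-0.003,0.018,-0.02,1],[-0.001,-0.002,0.017,-0.02,1],[0.0,-0.003,0.018,-0.021,1]]
```

View pics/w20.png

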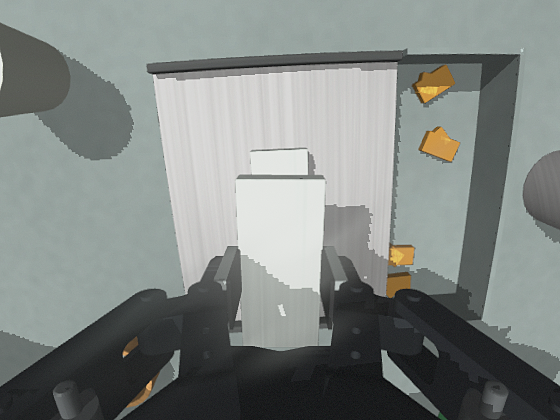

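carry_out:
  targets:
    - [0,-0.003,0.018,-0.02,1]
    - [0,-0.003,0.017,-0.02,1]
    - [0,-0.003,0.016,-0.02,1]

```text
clock: 27.55
ee_pos: [0.5479, 0.0203, 0.0774]
tcp_rot: [[1.0, -0.021, 0.013], [-0.021, -1.0, -0.01], [0.014, 0.009, -1.0]]
contact_force: [0.4, 0.2, -0.5]
finger_gap: 0.0383
```

```bash
python3 - <<'E'
from h import *
snap('top')
plan([(0.5445,0.0215,0.063,-1.0)],1,step=.006)
E
```

```text
at [0.5464 0.021  0.075 ] yaw -1.07 tilt [ 0.01 -0.01] gap 0.0383 F [-1.   1.4 -2.3] t 27.6
3 rows
[[-0.001,0.0,0.004,0.0,1],[-0.001,0.0,0.004,-0.001,1],[0.0,-0.001,0.004,0.0,1]]
```

carry_out:
  targets:
    - [-0.001,0,0.005,0,1]
    - [-0.001,0,0.005,0,1]
    - [0,-0.001,0.003,0,1]

```text
clock: 27.9
ee_pos: [0.5441, 0.0219, 0.0616]
tcp_rot: [[1.0, -0.019, 0.009], [-0.019, -1.0, -0.01], [0.009, 0.01, -1.0]]
contact_force: [1.1, -0.2, -1.0]
finger_gap: 0.0381
```

```bash
python3 - <<'E'
from h import *
snap('top')
plan([(0.5445,0.0215,0.0595,-1.0)],1,step=.006)
E
```

```text
at [0.5441 0.0222 0.0613] yaw -1.06 tilt [ 0.009 -0.01 ] gap 0.0377 F [ 0.   1.  -1.3] t 27.95
1 rows
[[0.0,0.001,0.002,-0.001,1]]
```

carry_out:
  targets:
    - [0,0.001,0.002,0,1]
    - [0,0,0.001,0,1]

```text
clock: 28.15
ee_pos: [0.5444, 0.0212, 0.0588]
tcp_rot: [[1.0, -0.019, 0.01], [-0.018, -1.0, -0.01], [0.01, 0.01, -1.0]]
contact_force: [-3.5, -0.9, 8.8]
finger_gap: 0.0382
```

```bash
python3 - <<'E'
from h import *
snap('top')
plan([(0.5445,0.0215,0.0595,-1.0)],1,step=.006)
E
```

```text
at [0.5444 0.0212 0.0589] yaw -1.06 tilt [ 0.01 -0.01] gap 0.0377 F [-0.9 -0.7  1.9] t 28.2
0 rows
```

Blank 2 has touched down with light contact, so I'll release it.

carry_out:
  targets:
    - [0,0,0,0,0.5]
    - [0,0,0,0,0.3]
    - [0,0,0,0,0]
    - [0,0,0,0,0]
    - [0,0,0,0,0]
    - [0,0,-0.03,0,0]
    - [0,0,-0.045,0,0]
    - [0,0,-0.045,0,0]
    - [0,0.04,-0.01,0,0]

```text
clock: 29.1
ee_pos: [0.5421, -0.0123, 0.1917]
tcp_rot: [[1.0, -0.01, 0.006], [-0.01, -1.0, -0.009], [0.006, 0.009, -1.0]]
contact_force: [0.4, 0.4, -0.5]
finger_gap: 0.0853
```

```bash
python3 - <<'E'
from h import *
look(.0505,.0565,1000,fn='w21.png')
plan([(0.5,0.34,0.18,97.9)],0)
E
```

```text
(4774, (array([0.5436, 0.0215]), array([89.5, 40. ]), 88.9), np.float64(0.053), array([282., 158.]))
at [ 0.5411 -0.0238  0.1926] yaw -1.19 tilt [ 0.007 -0.014] gap 0.0855 F [-1.  -8.   0.9] t 29.15
13 rows
[[-0.004,-0.028,0.001,-0.133,0],[0.0,-0.028,0.001,-0.133,0],[0.004,-0.028,0.0,-0.133,0],[0.007,-0.027,0.001,-0.133,0],[0.011,-0.026,0.0,-0.133,0],[0.014,-0.024,0.001,-0.133,0],[0.017,-0.022,0.0,-0.133,0],[0.02,-0.02,0.001,-0.133,0],[0.023,-0.017,0.0,-0.133,0],[0.025,-0.014,0.001,-0.133,0],[0.026,-0.01,0.0,-0.133,0],[0.028,-0.006,0.001,-0.133,0]]
[[0.028,-0.003,0.0,-0.134,0]]
```

View pics/w21.png

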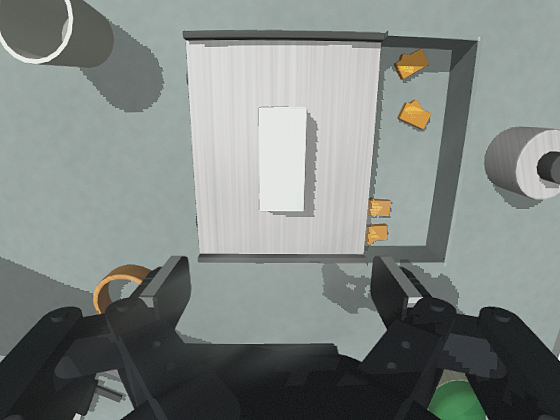

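carry_out:
  targets:
    - [-0.004,-0.032,0.001,-0.133,0]
    - [0,-0.033,0.001,-0.133,0]
    - [0.004,-0.033,0,-0.133,0]
    - [0.008,-0.032,0.001,-0.133,0]
    - [0.013,-0.031,0,-0.133,0]
    - [0.017,-0.029,0.001,-0.133,0]
    - [0.02,-0.027,0,-0.133,0]
    - [0.024,-0.024,0.001,-0.133,0]
    - [0.027,-0.02,0,-0.133,0]
    - [0.03,-0.016,0.001,-0.133,0]
    - [0.032,-0.012,0,-0.133,0]
    - [0.033,-0.006,0.001,-0.133,0]

```text
clock: 30.35
ee_pos: [0.4907, 0.3759, 0.178]
tcp_rot: [[-0.043, 0.999, 0.011], [0.999, 0.043, -0.019], [-0.02, 0.01, -1.0]]
contact_force: [0.2, 0.8, 0.3]
finger_gap: 0.0856
```

```bash
python3 - <<'E'
from h import *
look(.0125,.0195,1000,fn='w22.png')
plan([(0.5366,0.4059,0.06,97.9)],0,step=.035)
print(robot.read_state()['joint_positions'].round(1))
E
```

```text
(3268, (array([0.5365, 0.4063]), array([91.1, 40.1]), 8.3), np.float64(0.0151), array([310., 235.]))
at [0.4885 0.383  0.1774] yaw 93.32 tilt [ 0.01  -0.015] gap 0.0852 F [-1.9  6.8 -0.2] t 30.4
4 rows
[[0.005,0.012,0.029,-0.02,0],[0.005,0.012,0.03,-0.02,0],[0.005,0.012,0.029,-0.02,0],[0.005,0.013,0.03,-0.02,0]]
[-48.8  28.    7.6  95.8  -3.   56.6  52.9]
```

View pics/w22.png

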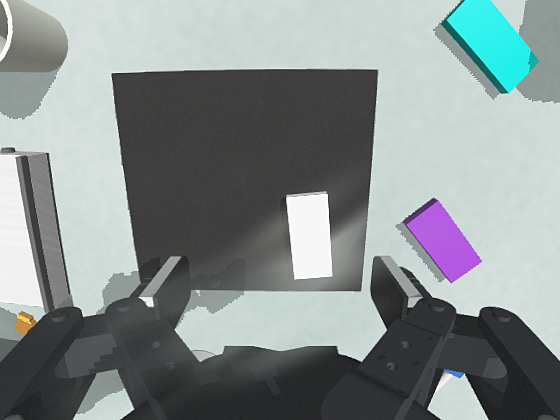

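carry_out:
  targets:
    - [0.004,0.012,0.029,-0.02,0]
    - [0.005,0.012,0.03,-0.02,0]
    - [0.005,0.012,0.029,-0.02,0]
    - [0.005,0.012,0.029,-0.02,0]

```text
clock: 30.8
ee_pos: [0.5369, 0.4099, 0.0601]
tcp_rot: [[-0.144, 0.989, 0.014], [0.99, 0.144, -0.009], [-0.011, 0.013, -1.0]]
contact_force: [0.9, 0.0, -0.2]
finger_gap: 0.0859
```

```bash
python3 - <<'E'
from h import *
snap('top')
plan([(0.5366,0.4061,0.018,98.1)],0,step=.015)
E
```

```text
at [0.5366 0.4086 0.0548] yaw 98.34 tilt [ 0.01  -0.013] gap 0.0853 F [ 0.5  1.2 -2.8] t 30.85
3 rows
[[-0.001,0.0,0.012,0.001,0],[0.0,0.0,0.012,0.002,0],[-0.001,-0.001,0.013,0.001,0]]
```

carry_out:
  targets:
    - [-0.001,0,0.012,0.001,0]
    - [0,0,0.012,0.001,0]
    - [-0.001,0,0.011,0.001,0]

```text
clock: 31.15
ee_pos: [0.5374, 0.405, 0.0177]
tcp_rot: [[-0.139, 0.99, 0.01], [0.99, 0.139, -0.014], [-0.015, 0.008, -1.0]]
contact_force: [0.5, 0.2, -0.4]
finger_gap: 0.0853
```

```bash
python3 - <<'E'
from h import *
snap('top')
plan([(0.5366,0.4061,0.018,98.1)],0,step=.015)
E
```

```text
at [0.5365 0.4038 0.0158] yaw 97.96 tilt [ 0.008 -0.016] gap 0.0855 F [-0.4 -0.4 -0.5] t 31.2
1 rows
[[0.002,0.0,-0.002,-0.002,0]]
```

carry_out:
  targets:
    - [0.002,0,-0.003,-0.002,0.2]
    - [0,0,0,0,0.4]
    - [0,0,0,0,1]
    - [0,0,0,0,1]
    - [0,0,0,0,1]
    - [0,0,0,0,1]
    - [0,0,0,0,1]
    - [0,0,0,0,1]

```text
clock: 32.0
ee_pos: [0.5369, 0.4073, 0.0228]
tcp_rot: [[-0.141, 0.99, 0.012], [0.99, 0.141, -0.012], [-0.014, 0.01, -1.0]]
contact_force: [0.6, -0.4, -1.5]
finger_gap: 0.0379
```

carry_out:
  targets:
    - [0,0,-0.03,0,1]
    - [0,0,-0.04,0,1]
    - [0,0,-0.04,0,1]

```text
clock: 32.3
ee_pos: [0.532, 0.4056, 0.1284]
tcp_rot: [[-0.141, 0.99, 0.001], [0.99, 0.141, -0.021], [-0.021, -0.002, -1.0]]
contact_force: [-0.1, 0.9, -0.5]
finger_gap: 0.0381
```

```bash
python3 - <<'E'
from h import *
plan([(0.545,0.022,0.135,-1.1)],1)
E
```

```text
at [0.532  0.4056 0.1284] yaw 98.09 tilt [ 0.001 -0.021] gap 0.0381 F [-0.1  0.9 -0.5] t 32.3
13 rows
[[-0.029,-0.003,0.0,0.133,1],[-0.03,0.001,0.0,0.133,1],[-0.029,0.005,0.0,0.133,1],[-0.028,0.008,0.0,0.133,1],[-0.027,0.012,0.0,0.133,1],[-0.025,0.016,0.0,0.133,1],[-0.023,0.019,0.0,0.133,1],[-0.02,0.022,0.0,0.133,1],[-0.017,0.024,0.0,0.133,1],[-0.014,0.026,0.0,0.134,1],[-0.01,0.028,0.001,0.133,1],[-0.006,0.029,0.0,0.134,1]]
[[-0.003,0.029,0.001,0.133,1]]
```

carry_out:
  targets:
    - [-0.029,-0.003,0,0.133,1]
    - [-0.03,0.001,0,0.133,1]
    - [-0.029,0.005,0,0.133,1]
    - [-0.028,0.008,0,0.133,1]
    - [-0.027,0.012,0,0.133,1]
    - [-0.025,0.016,0,0.133,1]
    - [-0.023,0.019,0,0.133,1]
    - [-0.02,0.022,0,0.133,1]
    - [-0.017,0.024,0,0.133,1]
    - [-0.014,0.026,0,0.133,1]
    - [-0.01,0.028,0,0.133,1]
    - [-0.006,0.026,0,0.133,1]

```text
clock: 33.5
ee_pos: [0.5375, 0.0495, 0.1404]
tcp_rot: [[0.998, 0.061, 0.011], [0.061, -0.998, -0.008], [0.011, 0.008, -1.0]]
contact_force: [0.1, 0.5, -2.0]
finger_gap: 0.0379
```

```bash
python3 - <<'E'
from h import *
snap('wrist','w23.png')
plan([(0.5445,0.0225,0.09,-1.0)],1,step=.02)
E
```

```text
at [0.5372 0.0441 0.1407] yaw 2.73 tilt [ 0.011 -0.01 ] gap 0.0378 F [-0.9 -5.1 -0.4] t 33.55
3 rows
[[0.002,0.007,0.017,0.022,1],[0.002,0.007,0.017,0.022,1],[0.002,0.007,0.017,0.021,1]]
```

View pics/w23.png

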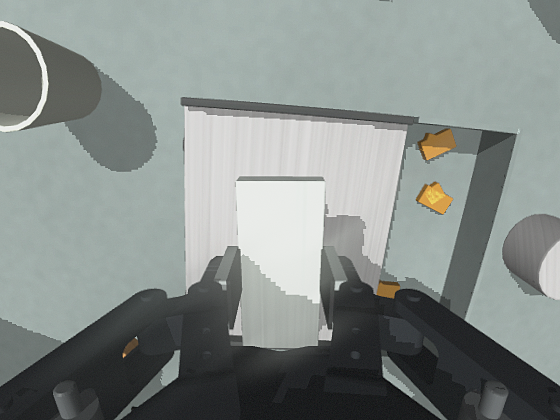

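carry_out:
  targets:
    - [0.002,0.007,0.015,0.022,1]
    - [0.002,0.007,0.015,0.022,1]
    - [0.002,0.006,0.015,0.021,1]

```text
clock: 33.85
ee_pos: [0.5456, 0.023, 0.0945]
tcp_rot: [[1.0, -0.02, 0.015], [-0.02, -1.0, -0.009], [0.015, 0.008, -1.0]]
contact_force: [-0.6, -0.1, -1.1]
finger_gap: 0.0381
```

```bash
python3 - <<'E'
from h import *
snap('top')
plan([(0.544,0.0225,0.078,-1.0)],1,step=.006)
E
```

```text
at [0.5445 0.0218 0.0922] yaw -1.25 tilt [ 0.012 -0.01 ] gap 0.0381 F [-1.  -1.4 -3.1] t 33.9
3 rows
[[0.0,0.0,0.005,-0.001,1],[0.0,0.0,0.005,-0.002,1],[-0.001,-0.001,0.004,-0.001,1]]
```

carry_out:
  targets:
    - [0,0,0.006,-0.001,1]
    - [0,0,0.005,-0.002,1]
    - [0,-0.001,0.005,0,1]

```text
clock: 34.2
ee_pos: [0.5442, 0.0237, 0.0733]
tcp_rot: [[1.0, -0.016, 0.009], [-0.015, -1.0, -0.01], [0.009, 0.01, -1.0]]
contact_force: [-0.1, -0.1, -0.6]
finger_gap: 0.0378
```

```bash
python3 - <<'E'
from h import *
snap('top')
plan([(0.544,0.0225,0.0735,-1.0)],1,step=.006)
E
```

```text
at [0.5437 0.0242 0.0726] yaw -0.86 tilt [ 0.008 -0.01 ] gap 0.038 F [-0.8 -0.6 -1.9] t 34.25
1 rows
[[0.0,0.002,-0.001,0.002,1]]
```

carry_out:
  targets:
    - [0,0.002,0.001,0.002,1]
    - [0,0,0.001,0,1]

```text
clock: 34.45
ee_pos: [0.5438, 0.023, 0.0713]
tcp_rot: [[1.0, -0.016, 0.008], [-0.016, -1.0, -0.009], [0.008, 0.009, -1.0]]
contact_force: [-5.4, -0.8, 21.4]
finger_gap: 0.0381
```

```bash
python3 - <<'E'
from h import *
snap('top')
plan([(0.544,0.0225,0.0725,-1.0)],1,step=.006)
E
```

```text
at [0.5438 0.0229 0.0714] yaw -0.89 tilt [ 0.008 -0.009] gap 0.0377 F [-4.  -0.8  9.6] t 34.5
1 rows
[[0.0,0.0,-0.001,0.002,1]]
```

carry_out:
  targets:
    - [0,0,0,0,0.5]
    - [0,0,0,0,0.3]
    - [0,0,0,0,0]
    - [0,0,0,0,0]
    - [0,0,0,0,0]
    - [0,0,-0.03,0,0]
    - [0,0,-0.045,0,0]
    - [0,0,-0.045,0,0]
    - [0,0.04,-0.01,0,0]

```text
clock: 35.4
ee_pos: [0.5418, -0.0104, 0.2047]
tcp_rot: [[1.0, -0.006, 0.005], [-0.006, -1.0, -0.009], [0.005, 0.009, -1.0]]
contact_force: [0.6, -0.6, -0.4]
finger_gap: 0.0855
```

```bash
python3 - <<'E'
from h import *
look(.0605,.0685,1000,fn='w24.png')
plan([(0.5,-0.28,0.24,-95)],0)
i,d,c=snap('top'); cv2.imwrite('pics/t24.png',cv2.resize(i[150:290,160:460],None,fx=2.6,fy=2.6,interpolation=cv2.INTER_CUBIC)[:,:,::-1])
E
```

```text
(4729, (array([0.543 , 0.0224]), array([89.8, 40.1]), 88.6), np.float64(0.065), array([282., 159.]))
at [ 0.5408 -0.0219  0.2055] yaw -0.97 tilt [ 0.006 -0.014] gap 0.0854 F [-0.2 -8.4  0.6] t 35.45
12 rows
[[-0.003,0.022,-0.003,0.137,0],[0.0,0.022,-0.003,0.137,0],[0.003,0.022,-0.003,0.137,0],[0.006,0.021,-0.002,0.137,0],[0.009,0.02,-0.003,0.137,0],[0.011,0.019,-0.002,0.137,0],[0.014,0.017,-0.003,0.137,0],[0.016,0.015,-0.002,0.136,0],[0.017,0.012,-0.003,0.137,0],[0.019,0.01,-0.002,0.136,0],[0.02,0.007,-0.003,0.137,0],[0.022,0.005,-0.002,0.136,0]]
```

View pics/t24.png

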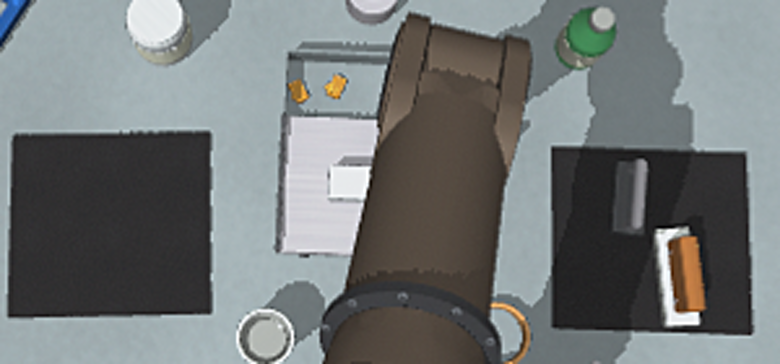

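View pics/w24.png

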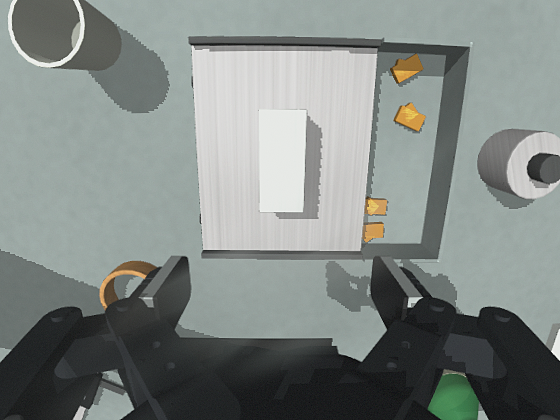

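All three blanks are stacked within about 1.5 mm of each other. The weight comes next, and I'll look at it first.

carry_out:
  targets:
    - [-0.003,0.025,-0.003,0.137,0]
    - [0,0.025,-0.003,0.137,0]
    - [0.003,0.025,-0.003,0.137,0]
    - [0.007,0.024,-0.002,0.137,0]
    - [0.01,0.023,-0.003,0.137,0]
    - [0.013,0.022,-0.002,0.137,0]
    - [0.016,0.02,-0.003,0.137,0]
    - [0.018,0.017,-0.002,0.137,0]
    - [0.02,0.014,-0.003,0.137,0]
    - [0.022,0.012,-0.002,0.137,0]
    - [0.023,0.009,-0.003,0.137,0]
    - [0.024,0.006,-0.002,0.137,0]

```text
clock: 36.7
ee_pos: [0.4784, -0.3219, 0.2356]
tcp_rot: [[-0.155, -0.988, 0.001], [-0.988, 0.155, -0.01], [0.009, -0.003, -1.0]]
contact_force: [-0.0, -1.0, -0.4]
finger_gap: 0.0854
```

```bash
python3 - <<'E'
from h import *
i,d,c=snap('wrist','w25.png'); P=cloud(d,c); z=P[...,2]
for b in blobs(P,(z>0.055)&(z<.0675),100): print('bar',b)
for b in blobs(P,(z>0.022)&(z<.029),100): print('block',b)
plan([(0.543,-0.305,0.13,-96)],0)
print(robot.read_state()['joint_positions'].round(1))
E
```

```text
bar (1376, (array([ 0.5394, -0.3076]), array([85.1, 15.1]), -5.7), np.float64(0.0642), array([255., 129.]))
block (972, (array([ 0.584, -0.083]), array([252. ,   3.9]), -0.9), np.float64(0.0257), array([ 49., 116.]))
block (1138, (array([ 0.5384, -0.3203]), array([90.2, 14.9]), -5.6), np.float64(0.0249), array([269., 127.]))
block (733, (array([ 0.5409, -0.2925]), array([88.8, 10.9]), -6.2), np.float64(0.025), array([243., 128.]))
block (109, (array([ 0.4986, -0.058 ]), array([26.9, 17.7]), -23.3), np.float64(0.0285), array([ 53., 202.]))
block (268, (array([ 0.3905, -0.128 ]), array([70.6, 23.6]), -57.2), np.float64(0.0237), array([136., 274.]))
at [ 0.4764 -0.3262  0.2363] yaw -99.67 tilt [ 0.001 -0.013] gap 0.0851 F [-1.3 -2.5  0.9] t 36.75
3 rows
[[-0.011,-0.021,0.035,-0.021,0],[-0.011,-0.021,0.036,-0.022,0],[-0.01,-0.02,0.035,-0.021,0]]
[-13.2  31.6  64.3 101.3 -30.5  66.4 -39.3]
```

View pics/w25.png

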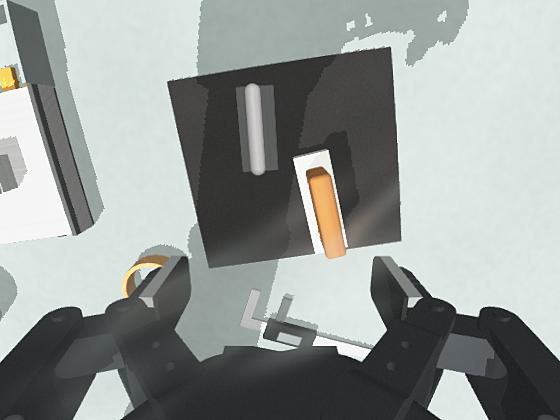

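```bash
python3 - <<'E'
from h import *
plan([(0.5395,-0.3075,0.12,-95.8)],0)
E
```

```text
at [ 0.4764 -0.3262  0.2363] yaw -99.67 tilt [ 0.001 -0.013] gap 0.0851 F [-1.3 -2.5  0.9] t 36.75
3 rows
[[-0.01,-0.02,0.039,-0.023,0],[-0.01,-0.02,0.039,-0.022,0],[-0.009,-0.019,0.038,-0.023,0]]
```

carry_out:
  targets:
    - [-0.01,-0.02,0.038,-0.023,0]
    - [-0.01,-0.02,0.038,-0.022,0]
    - [-0.009,-0.019,0.036,-0.023,0]

```text
clock: 37.05
ee_pos: [0.5394, -0.3146, 0.1256]
tcp_rot: [[-0.109, -0.994, 0.008], [-0.994, 0.109, -0.019], [0.018, -0.01, -1.0]]
contact_force: [0.7, -0.2, 0.8]
finger_gap: 0.0855
```

```bash
python3 - <<'E'
from h import *
i,d,c=snap('wrist','w26.png'); P=cloud(d,c); z=P[...,2]
for b in blobs(P,(z>0.055)&(z<.0675),1000): print('bar',b)
plan([(0.5395,-0.3075,0.08,-95.8)],0)
print(robot.read_state()['joint_positions'].round(1))
E
```

```text
bar (2678, (array([ 0.5397, -0.3077]), array([86.2, 15. ]), -5.6), np.float64(0.0643), array([270., 223.]))
at [ 0.541  -0.3101  0.1192] yaw -95.93 tilt [ 0.003 -0.015] gap 0.0855 F [ 2.   3.1 -3.9] t 37.1
1 rows
[[-0.003,0.002,0.039,-0.002,0]]
[ -9.3  41.8  54.7 101.7 -39.5  57.3 -35.1]
```

View pics/w26.png

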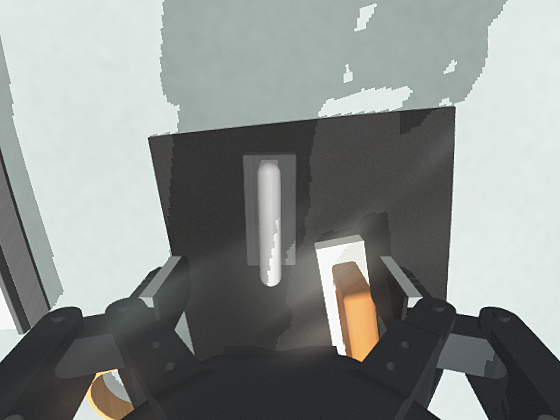

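carry_out:
  targets:
    - [-0.003,0.002,0.022,-0.002,0.3]
    - [0,0,0.02,0,0.4]

```text
clock: 37.3
ee_pos: [0.5404, -0.3064, 0.0744]
tcp_rot: [[-0.098, -0.995, 0.002], [-0.995, 0.098, -0.015], [0.014, -0.003, -1.0]]
contact_force: [0.1, -0.0, -0.1]
finger_gap: 0.0589
```

```bash
python3 - <<'E'
from h import *
snap('top')
plan([(0.5397,-0.3076,0.053,-95.6)],0.4,step=.015)
E
```

```text
at [ 0.5392 -0.3058  0.0718] yaw -95.65 tilt [-0.001 -0.014] gap 0.052 F [-0.5  1.4 -2.2] t 37.35
2 rows
[[0.001,0.0,0.009,0.0,0.4],[0.001,-0.001,0.01,-0.001,0.4]]
```

carry_out:
  targets:
    - [0.001,0,0.01,0,0.4]
    - [0.001,0,0.009,0,0.4]

```text
clock: 37.55
ee_pos: [0.5388, -0.3082, 0.0523]
tcp_rot: [[-0.098, -0.995, -0.002], [-0.995, 0.098, -0.014], [0.014, 0.0, -1.0]]
contact_force: [0.2, 0.3, -0.3]
finger_gap: 0.0515
```

```bash
python3 - <<'E'
from h import *
snap('top')
plan([(0.5397,-0.3076,0.053,-95.6)],0.4,step=.015)
E
```

```text
at [ 0.5384 -0.3083  0.0513] yaw -95.65 tilt [-0.003 -0.014] gap 0.0514 F [-0.4 -0.1 -2.1] t 37.6
1 rows
[[-0.001,-0.001,-0.002,-0.001,0.4]]
```

carry_out:
  targets:
    - [0,-0.001,-0.001,0,0.6]
    - [0,0,0,0,1]
    - [0,0,0,0,1]
    - [0,0,0,0,1]
    - [0,0,0,0,1]
    - [0,0,0,0,1]
    - [0,0,0,0,1]

```text
clock: 38.3
ee_pos: [0.5395, -0.3087, 0.0537]
tcp_rot: [[-0.099, -0.995, -0.001], [-0.995, 0.099, -0.014], [0.014, 0.0, -1.0]]
contact_force: [0.8, -0.7, -4.4]
finger_gap: 0.013
```

```bash
python3 - <<'E'
from h import *
plan([(0.5397,-0.3076,0.15,-95.6)],1,step=.03)
E
```

```text
at [ 0.5395 -0.3087  0.0537] yaw -95.67 tilt [-0.001 -0.014] gap 0.013 F [ 0.8 -0.7 -4.4] t 38.3
4 rows
[[0.0,0.0,-0.024,0.0,1],[0.0,0.0,-0.024,0.0,1],[0.0,0.0,-0.024,-0.001,1],[0.0,0.0,-0.024,0.0,1]]
```

carry_out:
  targets:
    - [0,0,-0.025,0,1]
    - [0,0,-0.035,0,1]
    - [0,0,-0.035,0,1]

```text
clock: 38.6
ee_pos: [0.5362, -0.3039, 0.1449]
tcp_rot: [[-0.099, -0.995, -0.013], [-0.995, 0.099, -0.008], [0.009, 0.012, -1.0]]
contact_force: [0.8, -0.3, -8.1]
finger_gap: 0.0133
```

```bash
python3 - <<'E'
from h import *
snap('wrist','w27.png')
plan([(0.544,0.022,0.155,-1)],1)
print(robot.read_state()['joint_positions'].round(1))
E
```

```text
at [ 0.5381 -0.306   0.1508] yaw -95.71 tilt [-0.007 -0.011] gap 0.0131 F [ 2.1 -1.9 -3. ] t 38.65
12 rows
[[-0.027,0.002,-0.001,-0.138,1],[-0.027,-0.002,-0.001,-0.138,1],[-0.027,-0.005,-0.001,-0.138,1],[-0.026,-0.009,-0.001,-0.138,1],[-0.024,-0.012,0.0,-0.138,1],[-0.023,-0.016,-0.001,-0.138,1],[-0.02,-0.019,0.0,-0.137,1],[-0.017,-0.021,-0.001,-0.138,1],[-0.014,-0.023,0.0,-0.137,1],[-0.011,-0.025,-0.001,-0.138,1],[-0.008,-0.026,0.0,-0.137,1],[-0.004,-0.028,-0.001,-0.138,1]]
[-10.7  39.9  56.8 100.3 -37.   60.8 -36.8]
```

View pics/w27.png

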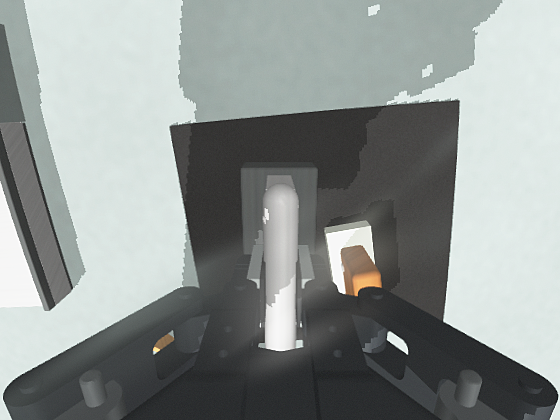

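carry_out:
  targets:
    - [-0.026,0.002,-0.001,-0.138,1]
    - [-0.026,-0.002,-0.001,-0.138,1]
    - [-0.026,-0.005,-0.001,-0.138,1]
    - [-0.025,-0.009,0,-0.138,1]
    - [-0.023,-0.012,0,-0.138,1]
    - [-0.022,-0.015,0,-0.138,1]
    - [-0.019,-0.018,0,-0.138,1]
    - [-0.016,-0.02,0,-0.138,1]
    - [-0.013,-0.022,0,-0.138,1]
    - [-0.01,-0.024,0,-0.138,1]
    - [-0.007,-0.025,0,-0.138,1]
    - [-0.003,-0.025,0,-0.136,1]

```text
clock: 39.85
ee_pos: [0.5331, 0.013, 0.1483]
tcp_rot: [[0.999, 0.039, -0.011], [0.039, -0.999, -0.014], [-0.011, 0.014, -1.0]]
contact_force: [-0.1, -0.1, -7.7]
finger_gap: 0.013
```

```bash
python3 - <<'E'
from h import *
snap('wrist','w28.png')
plan([(0.5436,0.0222,0.14,-1.1)],1,step=.02)
i,d,c=snap('scene'); cv2.imwrite('pics/s28.png',cv2.resize(i[130:290,160:360],None,fx=3.6,fy=3.6,interpolation=cv2.INTER_CUBIC)[:,:,::-1])
E
```

```text
at [0.5329 0.0187 0.1479] yaw 3.01 tilt [-0.012 -0.011] gap 0.0131 F [-0.3  8.7 -7.9] t 39.9
1 rows
[[0.011,-0.003,0.008,0.072,1]]
```

View pics/w28.png

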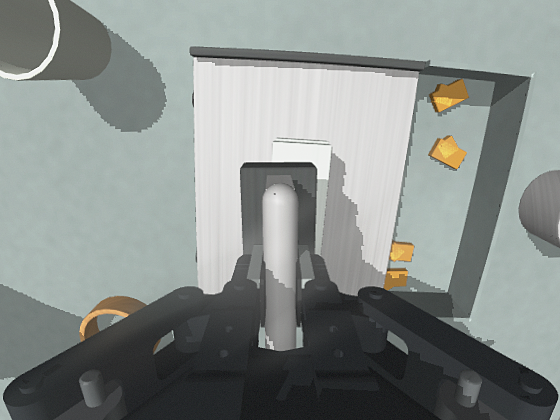

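View pics/s28.png

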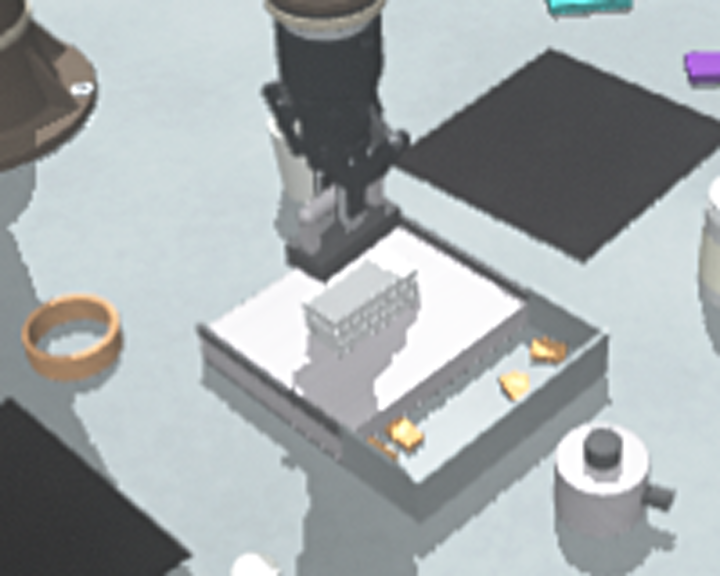

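carry_out:
  targets:
    - [0.005,-0.001,0.004,0.036,1]
    - [0.005,-0.001,0.004,0.036,1]

```text
clock: 40.15
ee_pos: [0.5426, 0.0187, 0.1393]
tcp_rot: [[0.999, -0.035, -0.012], [-0.035, -0.999, -0.011], [-0.012, 0.012, -1.0]]
contact_force: [-0.6, -0.1, -8.1]
finger_gap: 0.0132
```

```bash
python3 - <<'E'
from h import *
snap('top')
plan([(0.5436,0.0222,0.128,-1.1)],1,step=.006)
E
```

```text
at [0.5432 0.0184 0.1387] yaw -2.16 tilt [-0.012 -0.012] gap 0.0127 F [ 2.4 -0.3 -7.4] t 40.2
2 rows
[[0.0,-0.002,0.005,-0.009,1],[0.0,-0.002,0.006,-0.009,1]]
```

carry_out:
  targets:
    - [0,-0.002,0.005,-0.009,1]
    - [0,-0.002,0.006,-0.009,1]

```text
clock: 40.4
ee_pos: [0.5439, 0.0206, 0.1269]
tcp_rot: [[1.0, -0.023, -0.011], [-0.023, -1.0, -0.014], [-0.011, 0.014, -1.0]]
contact_force: [0.6, 1.1, -7.7]
finger_gap: 0.0129
```

```bash
python3 - <<'E'
from h import *
i,d,c=snap('wrist','w29.png'); P=cloud(d,c); z=P[...,2]
plan([(0.5436,0.0222,0.119,-1.1)],1,step=.004)
E
```

```text
at [0.5433 0.021  0.1259] yaw -1.25 tilt [-0.013 -0.014] gap 0.0133 F [ 0.4 -0.1 -9.4] t 40.45
2 rows
[[0.0,-0.001,0.003,-0.001,1],[0.0,0.0,0.004,-0.002,1]]
```

View pics/w29.png

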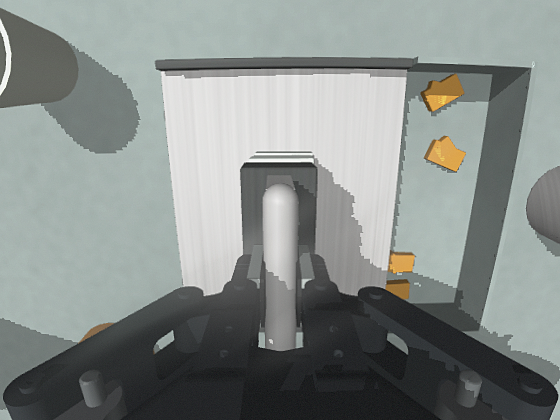

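carry_out:
  targets:
    - [0,-0.001,0.003,0,1]
    - [0,0,0.004,0,1]

```text
clock: 40.65
ee_pos: [0.543, 0.0215, 0.1181]
tcp_rot: [[1.0, -0.022, -0.013], [-0.022, -1.0, -0.014], [-0.013, 0.014, -1.0]]
contact_force: [0.2, 0.2, -7.0]
finger_gap: 0.0129
```

```bash
python3 - <<'E'
from h import *
snap('top')
plan([(0.5436,0.0222,0.116,-1.1)],1,step=.004)
E
```

```text
at [0.5427 0.0214 0.1176] yaw -1.28 tilt [-0.014 -0.014] gap 0.0129 F [-0.3 -0.3 -8. ] t 40.7
1 rows
[[0.001,-0.001,0.002,-0.003,1]]
```

carry_out:
  targets:
    - [0.001,-0.001,0.002,-0.003,1]
    - [0,0,0.001,0,1]

```text
clock: 40.9
ee_pos: [0.5443, 0.0208, 0.1161]
tcp_rot: [[1.0, -0.02, -0.013], [-0.021, -1.0, -0.015], [-0.012, 0.015, -1.0]]
contact_force: [-6.8, 1.0, 14.5]
finger_gap: 0.0133
```

```bash
python3 - <<'E'
from h import *
snap('top')
plan([(0.5436,0.0222,0.1155,-1.1)],1,step=.004)
E
```

```text
at [0.5443 0.0209 0.1161] yaw -1.19 tilt [-0.012 -0.014] gap 0.0132 F [-4.7 -0.4  7.5] t 40.95
1 rows
[[-0.001,-0.001,0.001,-0.002,1]]
```

carry_out:
  targets:
    - [0,0,0,0,0.75]
    - [0,0,0,0,0.65]
    - [0,0,0,0,0.5]
    - [0,0,0,0,0.5]
    - [0,0,0,0,0.5]

```text
clock: 41.45
ee_pos: [0.5474, 0.0209, 0.1186]
tcp_rot: [[1.0, -0.021, -0.006], [-0.021, -1.0, -0.013], [-0.006, 0.013, -1.0]]
contact_force: [0.3, -0.8, -0.0]
finger_gap: 0.0427
```

carry_out:
  targets:
    - [0,0,-0.02,0,0.5]
    - [0,0,-0.03,0,0.5]
    - [0,0,-0.04,0,0.5]
    - [0,0.03,-0.04,0,0.5]
    - [0,0.03,-0.02,0,0.5]
    - [0,0.01,0,0,0.5]

```text
clock: 42.05
ee_pos: [0.5468, -0.0467, 0.2743]
tcp_rot: [[1.0, -0.015, -0.008], [-0.015, -1.0, -0.015], [-0.008, 0.015, -1.0]]
contact_force: [0.8, -0.3, -1.0]
finger_gap: 0.0426
```

```bash
python3 - <<'E'
from h import *
i,d,c=snap('wrist','w30.png'); P=cloud(d,c); z=P[...,2]
for b in blobs(P,(z>0.117)&(z<.13),400): print('bar',b)
for b in blobs(P,(z>0.084)&(z<.091),200): print('block',b)
for b in blobs(P,(z>0.036)&(z<.066),200): print('pile side',b)
st()
i,d,c=snap('scene'); cv2.imwrite('pics/s30.png',cv2.resize(i[130:290,160:360],None,fx=3.6,fy=3.6,interpolation=cv2.INTER_CUBIC)[:,:,::-1])
E
```

```text
bar (1697, (array([0.5404, 0.0232]), array([86., 15.]), 89.2), np.float64(0.1262), array([275., 115.]))
block (1024, (array([0.5261, 0.0233]), array([89.4, 11.4]), 89.1), np.float64(0.0869), array([261., 115.]))
block (1165, (array([0.5539, 0.023 ]), array([89.2, 13.8]), 89.2), np.float64(0.087), array([290., 115.]))
pile side (623, (array([0.3334, 0.1318]), array([43.7, 13. ]), -77.2), np.float64(0.0512), array([76., 16.]))
pile side (605, (array([0.373 , 0.1221]), array([56.4, 21. ]), 49.7), np.float64(0.0509), array([121.,  25.]))
pile side (3779, (array([0.5858, 0.0232]), array([253.4, 212.5]), -0.8), np.float64(0.0392), array([353.,  99.]))
pile side (2397, (array([0.7923, 0.0175]), array([67.3, 66.5]), -20.0), np.float64(0.049), array([492., 121.]))
42.1 [ 0.5463 -0.0473  0.2731] 0.0424 [-0.1 -1.  -0.4]
[[1.0, -0.016, -0.009], [-0.017, -1.0, -0.015], [-0.009, 0.015, -1.0]]
```

View pics/w30.png

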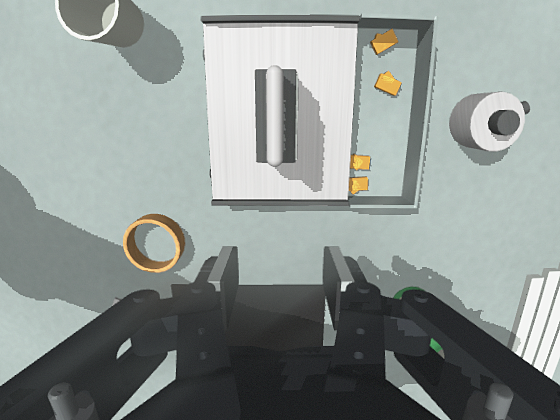

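View pics/s30.png

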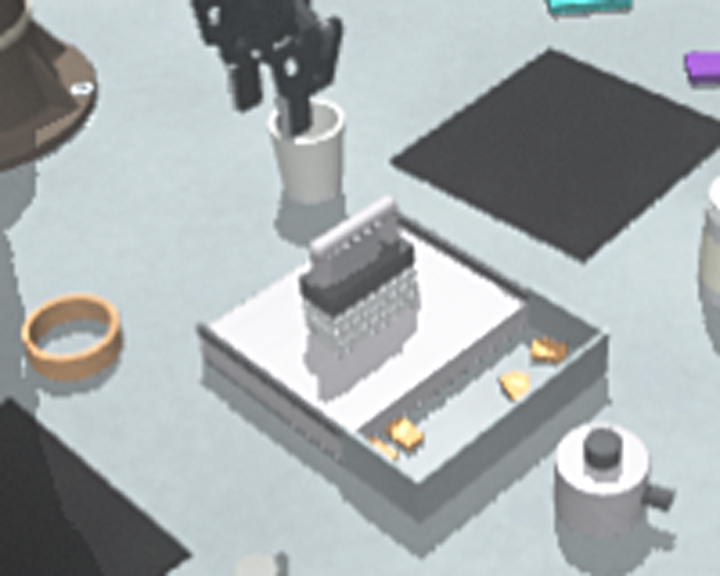

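```bash
python3 - <<'E'
from h import *
plan([(0.44,-0.3,0.27,-80)],0.5)
E
```

```text
at [ 0.5457 -0.0452  0.2716] yaw -0.89 tilt [-0.012 -0.015] gap 0.0425 F [-0.   0.2 -0.3] t 42.15
10 rows
[[-0.01,0.026,0.001,0.138,0.5],[-0.007,0.027,0.001,0.138,0.5],[-0.003,0.027,0.001,0.138,0.5],[0.001,0.028,0.001,0.138,0.5],[0.005,0.027,0.0,0.138,0.5],[0.008,0.026,0.001,0.138,0.5],[0.012,0.025,0.0,0.138,0.5],[0.015,0.023,0.001,0.138,0.5],[0.019,0.02,0.0,0.138,0.5],[0.021,0.018,0.001,0.139,0.5]]
```

carry_out:
  targets:
    - [-0.01,0.026,0,0.138,0.5]
    - [-0.007,0.027,0,0.138,0.5]
    - [-0.003,0.027,0,0.138,0.5]
    - [0.001,0.028,0,0.138,0.5]
    - [0.005,0.027,0,0.138,0.5]
    - [0.008,0.026,0,0.138,0.5]
    - [0.012,0.025,0,0.138,0.5]
    - [0.015,0.023,0,0.138,0.5]
    - [0.019,0.02,0,0.138,0.5]
    - [0.021,0.018,0,0.138,0.5]
    - [0,0,0,0,0.5]
    - [0,0,0,0,0.5]

```text
clock: 43.35
ee_pos: [0.4326, -0.2844, 0.2572]
tcp_rot: [[0.14, -0.989, -0.039], [-0.99, -0.14, -0.004], [-0.001, 0.039, -0.999]]
contact_force: [-0.1, 0.4, 0.3]
finger_gap: 0.0427
```

```bash
python3 - <<'E'
from h import *
i,d,c=snap('wrist','w31.png'); P=cloud(d,c); z=P[...,2]
for b in blobs(P,(z>0.067)&(z<.08),300): print('grip',b)
for b in blobs(P,(z>0.0155)&(z<.0225),800): print('foot',b)
i,d,c=snap('top','t31.png'); P=cloud(d,c); z=P[...,2]; hsv=cv2.cvtColor(i,cv2.COLOR_RGB2HSV)
box=np.zeros(z.shape,bool); box[150:285,250:350]=1
for b in blobs(P,box&(hsv[...,1]>110)&(hsv[...,0]<25),6): print('chip',b)
for b in blobs(P,box&(z>.115)&(z<.14),6): print('bar',b)
s=st(); print(abs(s['qvel']).max())
E
```

```text
grip (416, (array([ 0.5391, -0.0215]), array([40.5,  9.8]), -9.0), np.float64(0.0733), array([26., 38.]))
grip (1761, (array([ 0.4439, -0.3659]), array([90. , 22.6]), 4.7), np.float64(0.0717), array([360., 178.]))
foot (1266, (array([ 0.4444, -0.3657]), array([119.7,  41.2]), 4.5), np.float64(0.0189), array([345., 156.]))
chip (47, (array([0.676 , 0.0591]), array([27.4, 20.1]), -26.1), np.float64(0.0113), array([289., 183.]))
chip (44, (array([0.6663, 0.1078]), array([28.2, 17.4]), 28.5), np.float64(0.0126), array([274., 185.]))
chip (35, (array([ 0.6463, -0.0362]), array([21.7, 16.8]), 0.7), np.float64(0.0128), array([317., 192.]))
chip (38, (array([ 0.6439, -0.0655]), array([22.2, 17.3]), 3.6), np.float64(0.0116), array([326., 193.]))
chip (48, (array([ 0.38 , -0.115]), array([60.6, 16.7]), -27.8), np.float64(0.0256), array([341., 275.]))
bar (139, (array([0.5409, 0.023 ]), array([84.2, 14.5]), 87.1), np.float64(0.1273), array([301., 218.]))
43.45 [ 0.4328 -0.2843  0.2576] 0.0427 [ 0.5 -0.6  0.4]
[[0.142, -0.989, -0.039], [-0.99, -0.142, -0.005], [-0.001, 0.039, -0.999]]
0.6971293078421289
```

View pics/t31.png

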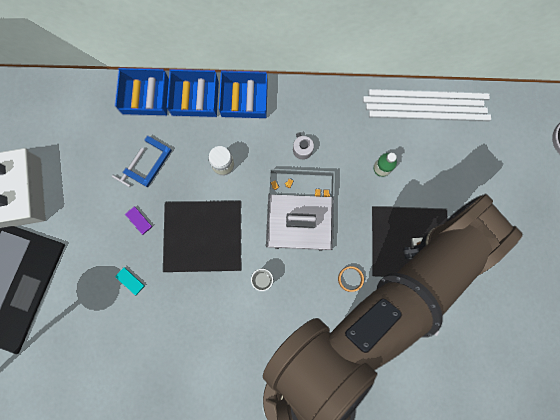

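View pics/w31.png

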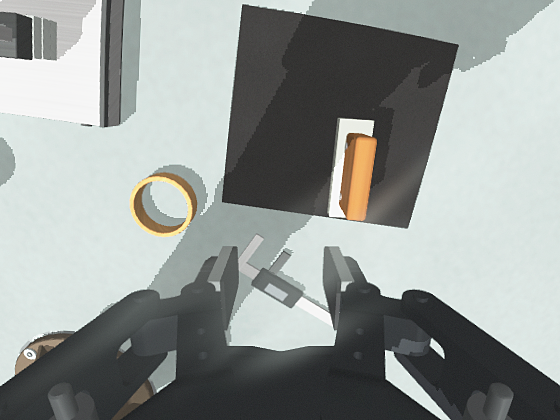

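```bash
python3 - <<'E'
from h import *
i,d,c=snap('scene','s32.png'); P=cloud(d,c)
m=(abs(P[...,0]-.544)<.035)&(abs(P[...,1]-.023)<.06)
for lo,hi in [(.033,.041),(.0435,.0525),(.0555,.0645),(.068,.086)]:
    q=P[m&(P[...,2]>lo)&(P[...,2]<hi)]
    print(lo,len(q),'+x face',np.round(np.median(q[(q[:,1]>-.01)&(q[:,1]<.055)&(q[:,0]>.55)][:,0]),4),'-y end',np.round(np.percentile(q[:,1],5),4), '+y', np.round(np.percentile(q[:,1],97),4))
E
```

```text
0.033 69 +x face 0.5641 -y end -0.0245 +y 0.0637
0.0435 75 +x face 0.563 -y end -0.0248 +y 0.0588
0.0555 83 +x face 0.5624 -y end -0.0244 +y 0.0617
0.068 168 +x face 0.5605 -y end -0.0236 +y 0.0623
```

```bash
python3 - <<'E'
from station import robot
print(robot.close_job())
E
```

```text
the job is handed in; nothing more can be done
None
```

The job is done and handed in at about 43 s of the 210 s allowed. The station gave no verdict, so what follows rests on my own last camera checks.

- **Chips:** all four went into the trough in two scraper passes. In the last top view they lie in the trough, centres about 14 mm or more past the plate's edge. The fingers were not used on any chip.
- **Blanks:** the three that were there are stacked in the middle of the plate. Their centres are within about 2 mm of each other and of the plate's centre, and their long sides are about 1° or less from parallel to the trough.
- **Weight:** it stands upright and lengthwise on the pile. Its centre is about 3.5 mm off the bottom blank, which is my largest offset but inside the 10 mm limit.
- **Scraper:** it stands upright on its mat at about (0.444, −0.366), where I set it down.
- **Other things:** the bystanders looked unmoved in the last top view. I judged them by eye and did not measure them.

Pressing the scraper down on the plate peaked at about 80 N at the wrist, under the 120 N limit. I saw no knock and no slackening of the grip, and no check failed or disagreed with another beyond a few millimetres.

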